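Empty a scoop of wax offcuts through the spring flap of the scrap bin

ROBOT

A 7-joint arm with a two-finger parallel gripper is mounted at the origin on the work surface. World frame = base frame: x ahead of the robot, y to its left, z up, the work surface at z = 0. Lengths are in m, angles in rad, forces in N, time in s.
With the tool pointing down it reaches from about 0.4 to 0.925 m from the base axis. Payload 5.6 kg.
Tool frame: the origin (TCP) lies between the finger pads; the fingertips stand 14 mm ahead of it and the grasp point (between the pads) lies 5 mm behind it; z points along the fingers, y is the direction in which the jaws open and shut (so a half turn about z gives the same grasp; the last joint's range is limited). The gripper opens to 85 mm and grips with 20 to 120 N. Pads are 22 mm wide; open, the fingers measure 114 mm over their backs; the gripper's body (76 mm by 85 mm) begins 54 mm behind the grasp point. The pads swing forward as they close: fully open they stand 13 mm farther back than shut.
Start: joints at [1.209, 0.468, -0.012, 1.603, 0.006, 1.071, -0.056], TCP at [0.204, -0.617, 0.245] pointing down, gripper open.
Joint ranges: [-2.53, 2.53], [-0.31, 2.02], [-1.57, 1.55], [0.28, 2.44], [-1.29, 4.43], [0.15, 1.84], [-2.92, 2.92]. Speed limits (rad/s): [2.57, 2.57, 3.14, 3.14, 3.14, 3.14, 3.14].

INTERFACE

Orientations are given as a unit quaternion [w, x, y, z].
In Python, from station import robot, optics gives the robot as it stands. The module is installed in compiled form; this text tells all that it offers.
- The arm moves only by the tool step_arm, never from a script. Its argument "plan" is one flat list of numbers, 7 for each row, row after row: the finger opening in mm, from 0 to 85.4, then the shift along the tool's x, y, z in mm, then the turn, a rotation vector about the tool's x, y, z in degrees. A call has 1 to 5 rows; each row is the pose to reach, as a shift and turn from the pose commanded when the call began, along the tool's axes at that moment; what a row does not reach only later rows make up. A row lasts 1/12 s, in which the tool goes at most 41.7 mm and 7.16 degrees, less where a joint would pass 70% of its speed; a pose out of reach is approached as far as the arm can. A call with a gripper value outside its range is refused whole. The fingers move at their own pace and stop on an object; the grip force is fixed at half the most. Time passes only in rows, so rows that repeat a pose let the fingers close. It gives the time, the measured TCP pose, the force and the opening at its end, in the units of the state.
- robot.observe(): the state, without advancing time (a new reading comes with each control period).
- optics.grab_frame(name): name is "scene" or "top" or "wrist"; returns (picture, depth): 480x640x3 uint8, blue, green, red; 480x640 float32, m along the optical axis (not along the pixel's ray), 0 where there is no reading.
- optics.get_calibration(name): a dict with "vertical_fov" (degrees; the focal length in pixels is half the picture's height over the tangent of half this angle, whatever the lens; pixels are square), "cx", "cy" (the principal point, pixels), "pose" (4x4, takes a point from camera to world coordinates). Camera axes: x right, y down, z forward; pixel columns grow to the right and rows downward; lengths in m; the calibration is good to about 2 mm. A picture is of the moment at which its call begins: read the wrist's pose just before it. get_calibration takes no time and is no camera call; for the wrist camera it gives the pose at the moment of the call.
- robot.sign_off(): hands the job in, once; it reports no verdict.
The state is a dict: "t": time; "joints": joint angles; "qd": joint speeds; "joint_efforts": joint torques, N m; "ee_pos": TCP position; "eef_rot": TCP orientation; "contact_force": force on the tool from outside, world axes, zero at the start; "ft_torque": the same for the moment, N m; "gripper_width": finger opening in m.
Only numpy, scipy, OpenCV 4.12 (cv2) and the standard library are available. Lean on these libraries where they do the work, as an engineer would, in place of code of your own. Each camera call takes 0.05 s, during which the arm holds its last target.

TASK

Put the loose wax bar from the bench into the hand scoop, with the two offcuts that already lie in it. Then push the scoop's open nose in through the spring flap of the scrap-wax bin and, with the rim of the scoop holding the flap open, tip all three pieces into the bin. Draw the scoop out so that the flap springs shut, stand it upright on the bench again and let go, without disturbing the brush jar, the plaster mould, the pot or the tin.

Things in the scene. Friction and masses are not known exactly. Their poses are not given: they have to be found in the camera images.
- bin: Scrap-wax bin, grey sheet steel, fixed: 220 mm deep (x), 210 wide (y), walls 4. Origin at the centre of its underside; x points from its mouth side to its plain back, z up. Front wall at x -110 ends in a sill 127 mm high; from there the mouth slopes up and back at 50 deg to the hood edge at x -20, z 234; behind that a flat roof, top 238 mm high. Inside: one empty space.
- mouth (a point): Centre of the bin's sloped mouth (bin frame: x -65, z 181 mm); axes as the bin's. The mouth is 140 mm long up the slope and 165 mm clear between its side jambs; the shut flap lies in it.
- flap (a joint): Steel flap closing the mouth, 136 mm long, 158 wide, 4 thick, hung on a level hinge at the mouth's upper edge (bin x -20, z 234 mm). 0 = shut in the slope; it swings into the bin, lower edge going in and down, up to 1.5 rad. A spring shuts it: 0.4 N at the lower edge starts it, about 2 N at 90 mm from the hinge holds it at 1.1 rad.
- scoop_pan (a point): Hand scoop, aluminium pan, dark wooden handle, 170 g, standing on the bench. Point: centre of the pan floor's upper face, 4 mm above the scoop's underside; x to the open nose, z up. Pan 150 mm long (x -75 to 75), 112 wide inside, 120 outside. Back and side walls rise 49 mm over this point (rim 3 more); sides full height to x 30, then slope to 41 mm at the nose.
- scoop_lip (a point): Middle of the scoop's open nose: the pan floor's front edge, upper face (75 mm ahead of scoop_pan); axes as the pan's. There is no front wall. Wax on the pan floor starts to slide at a tilt of about 25 to 36 degrees, depending on the start.
- scoop_grip (a point): Middle of the scoop's handle: at x -135, y 0, z +62 mm from scoop_pan, axes as the pan's. The handle is a straight bar 100 mm long, 24 wide (y), 22 high with flat sides; it runs along x, its free rear end 15 degrees up.
- slab_c (a point): Centre of the wax slab, 72 x 40 x 20 mm (x, y, z), 52 g, flesh-tinted wax; it starts flat in the scoop, on its right (-y) side near the back wall, its length along the pan.
- bar_c (a point): Centre of the wax bar, 78 x 32 x 26 mm (x, y, z), about 58 g, same wax, lying flat on the bench.
- block_c (a point): Centre of the wax block, 62 x 42 x 28 mm (x, y, z), about 66 g, same wax; it starts flat in the scoop, on its left (+y) side near the back wall, its length along the pan.
- brush_jar: Bystander: glass jar of brushes, jar 68 mm across and 90 mm high, brushes reach 40 mm from the axis and about 192 mm high. Origin at the centre of its underside, z up.
- mould: Bystander: plaster bar mould with two troughs, 125 x 85 x 38 mm (x, y, z). Origin at the centre of its underside.
- pot: Bystander: closed round pot, 72 mm across, 85 mm high, black cap. Origin at the centre of its underside.
- tin: Bystander: plain metal can, 68 mm across, 110 mm high. Origin at the centre of its underside.
Not all that is in view belongs to the job. Leave any black or red look-alike of the part that bears block_c alone.

How it is judged:
On the way, in this order (a step that is already met when the one before it is completed fails the run):
1. the loose bar lies in the standing scoop with the other two (x of slab_c in the frame of scoop_pan between -0.075 and 0.075 m and y of slab_c in the frame of scoop_pan between -0.06 and 0.06 m and z of slab_c in the frame of scoop_pan between 0.005 and 0.065 m and x of bar_c in the frame of scoop_pan between -0.075 and 0.075 m and y of bar_c in the frame of scoop_pan between -0.06 and 0.06 m and z of bar_c in the frame of scoop_pan between 0.005 and 0.065 m and x of block_c in the frame of scoop_pan between -0.075 and 0.075 m and y of block_c in the frame of scoop_pan between -0.06 and 0.06 m and z of block_c in the frame of scoop_pan between 0.005 and 0.065 m and angle between scoop_pan's own z axis and vertical below 0.1 rad and height (world z) of scoop_pan below 0.012 m and contact force between the fingers and bar below 0.2 N), for 0.2 s.
2. the scoop holds the spring flap open, the wax still in it (value of joint flap above 0.35 rad and contact force between scoop and flap above 0.2 N and x of slab_c in the frame of scoop_pan between -0.075 and 0.075 m and y of slab_c in the frame of scoop_pan between -0.06 and 0.06 m and z of slab_c in the frame of scoop_pan between 0.005 and 0.065 m and x of bar_c in the frame of scoop_pan between -0.075 and 0.075 m and y of bar_c in the frame of scoop_pan between -0.06 and 0.06 m and z of bar_c in the frame of scoop_pan between 0.005 and 0.065 m and x of block_c in the frame of scoop_pan between -0.075 and 0.075 m and y of block_c in the frame of scoop_pan between -0.06 and 0.06 m and z of block_c in the frame of scoop_pan between 0.005 and 0.065 m), for 0.1 s.
3. all three pieces are inside the bin while the scoop still holds the flap open (value of joint flap above 0.35 rad and contact force between scoop and flap above 0.2 N and x of slab_c in the frame of bin between -0.11 and 0.11 m and y of slab_c in the frame of bin between -0.105 and 0.105 m and z of each of slab_c, bar_c, block_c in the frame of bin below 0.115 m and x of bar_c in the frame of bin between -0.11 and 0.11 m and y of bar_c in the frame of bin between -0.105 and 0.105 m and x of block_c in the frame of bin between -0.11 and 0.11 m and y of block_c in the frame of bin between -0.105 and 0.105 m), for 0.1 s.
At the end, for the whole second after the job is handed in: The centres of all three wax pieces are inside the bin, less than 115 mm above the bench; the flap is shut (under 0.06 rad); the scoop stands still and upright on the bench (within 0.1 rad, pan floor less than 12 mm above the bench) (x of slab_c in the frame of bin between -0.11 and 0.11 m and y of slab_c in the frame of bin between -0.105 and 0.105 m and z of each of slab_c, bar_c, block_c in the frame of bin below 0.115 m and x of bar_c in the frame of bin between -0.11 and 0.11 m and y of bar_c in the frame of bin between -0.105 and 0.105 m and x of block_c in the frame of bin between -0.11 and 0.11 m and y of block_c in the frame of bin between -0.105 and 0.105 m and angle between scoop_pan's own z axis and vertical below 0.1 rad and height (world z) of scoop_pan below 0.012 m and value of joint flap below 0.06 rad and linear speed of scoop below 0.02 m/s); the robot touches nothing.
It fails at once if the brush jar is shifted by more than 30 mm or tipped over (distance of brush_jar from where it was at the start of the episode above 0.03 m or angle between brush_jar's own z axis and vertical above 0.4 rad).
It fails at once if the plaster mould is shifted by more than 30 mm or tipped over (distance of mould from where it was at the start of the episode above 0.03 m or angle between mould's own z axis and vertical above 0.4 rad).
It fails at once if the pot is shifted by more than 30 mm or tipped over (distance of pot from where it was at the start of the episode above 0.03 m or angle between pot's own z axis and vertical above 0.4 rad).
It fails at once if the tin is shifted by more than 30 mm or tipped over (distance of tin from where it was at the start of the episode above 0.03 m or angle between tin's own z axis and vertical above 0.4 rad).
It also fails if it takes over 64 s, if anything falls off the work surface, if the arm or the gripper's body presses on something with over 40 N, if the wrist force passes 120 N, or if a joint passes its speed limit or range.

## Working session

There is one attempt and no reset: what is moved stays moved. The work goes in short steps, Python scripts to look and compute and a tool call to move; the robot and the scene stay as the last step left them, time stands still between calls to the robot, and variables do not carry over. Pictures are saved under pics/ and viewed, and the job is handed in when it is done.

Besides the shell and the picture viewer there is one more tool, called after "Emit:" as name(argument=value, ...) on one line, values as JSON. step_arm: Moves the arm, as the interface text tells. Its arguments: {"type":"object","properties":{"plan":{"type":"array"}},"required":["plan"]}

```bash
ls; mkdir -p pics; cat > h.py <<'E'
import numpy as np, cv2
from station import robot, optics
from scipy.spatial.transform import Rotation as R
def cal(n):
    c=optics.get_calibration(n); f=240/np.tan(np.radians(c['vertical_fov'])/2)
    return f,c['cx'],c['cy'],np.array(c['pose'])
def grab(n,fn):
    c=cal(n); p,d=optics.grab_frame(n); cv2.imwrite('pics/'+fn+'.png',p); np.savez('pics/'+fn+'.npz',p=p,d=d,f=c[0],cx=c[1],cy=c[2],T=c[3]); return p,d,c
def load(fn):
    z=np.load('pics/'+fn+'.npz'); return z['p'],z['d'],(float(z['f']),float(z['cx']),float(z['cy']),z['T'])
def cloud(d,c):
    f,cx,cy,T=c; v,u=np.indices(d.shape); P=np.stack([(u-cx)/f*d,(v-cy)/f*d,d],-1)
    return P@T[:3,:3].T+T[:3,3]
def ray(u,v,z,c):
    f,cx,cy,T=c; r=T[:3,:3]@np.array([(u-cx)/f,(v-cy)/f,1]); o=T[:3,3]; return o+r*(z-o[2])/r[2]
def proj(P,c):
    f,cx,cy,T=c; q=T[:3,:3].T@(np.array(P)-T[:3,3]); return q[0]/q[2]*f+cx,q[1]/q[2]*f+cy
def quat(q): return R.from_quat([q[1],q[2],q[3],q[0]])
E
python3 - <<'E'
from h import *
s=robot.observe(); print(s)
for n in ['scene','top','wrist']:
    p,d,c=grab(n,n+'0'); print(n,c,(d>0).mean())
E
```

```text
pics
{'t': 0.0, 'joints': array([ 1.20898054,  0.46839151, -0.01158951,  1.60359915,  0.00597868,
        1.07139049, -0.0563182 ]), 'qd': array([ 0.00032472, -0.0009481 ,  0.00040059,  0.00120472,  0.00047826,
       -0.00153227,  0.00124132]), 'joint_efforts': array([-5.29982608e-04, -5.32398283e+01,  2.10179645e-02, -2.51312417e+01,
        1.13293427e-02,  7.65373057e-03,  2.22747154e-06]), 'ee_pos': array([ 0.20351002, -0.61677443,  0.24433911]), 'eef_rot': array([-8.55431814e-04,  9.87329349e-01,  1.58682033e-01, -1.93264895e-04]), 'contact_force': array([-0.52824719,  0.16887069, -0.06572284]), 'ft_torque': array([ 0.0358254 , -0.02495128,  0.00348536]), 'gripper_width': 0.0853265730533174}
scene (np.float64(536.601211117793), 315.78828903864155, 240.98653065531664, array([[-0.31838531,  0.73227528, -0.60199975,  1.30497434],
       [ 0.94795626,  0.24385371, -0.20472981,  0.30508802],
       [-0.0031187 , -0.6358524 , -0.77180438,  1.16736407],
       [ 0.        ,  0.        ,  0.        ,  1.        ]])) 0.9960188802083333
top (np.float64(517.9413210943062), 313.7039185394838, 240.6109523190296, array([[-0.02528951, -0.99717811,  0.07068419,  0.44194325],
       [-0.99967625,  0.02502814, -0.00458097,  0.04097724],
       [ 0.00279895, -0.07077716, -0.99748823,  1.25118436],
       [ 0.        ,  0.        ,  0.        ,  1.        ]])) 0.9960319010416666
wrist (np.float64(410.4686221993439), 315.83447029011427, 247.54150762184707, array([[ 0.31403   , -0.89723245, -0.31041761,  0.28298844],
       [-0.9494111 , -0.29743399, -0.10075504, -0.59093697],
       [-0.00192806,  0.32635403, -0.94524565,  0.37326659],
       [ 0.        ,  0.        ,  0.        ,  1.        ]])) 0.9960221354166666
```

View pics/top0.png

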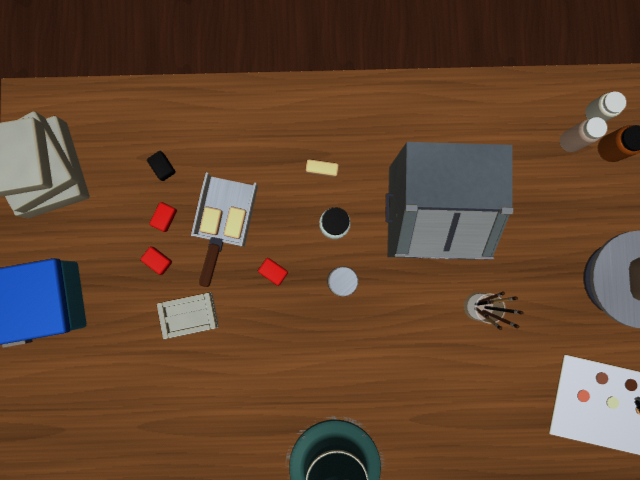

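View pics/scene0.png

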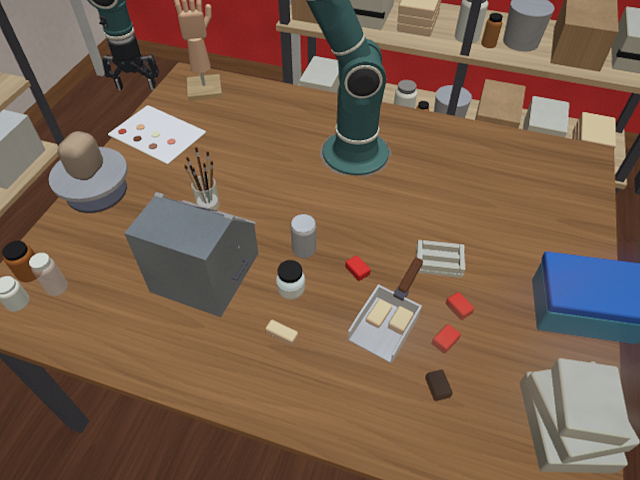

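View pics/wrist0.png

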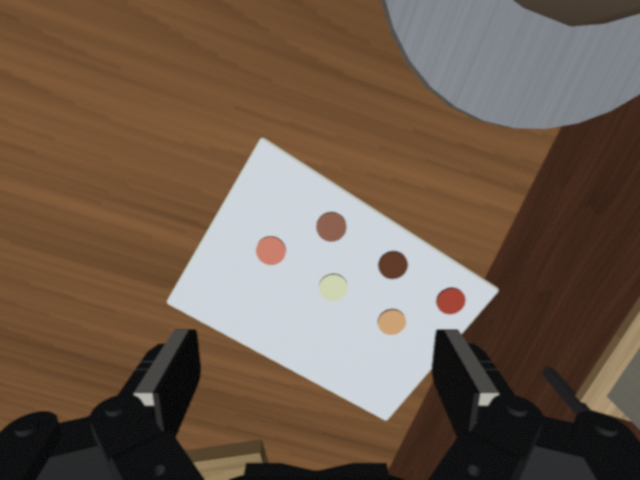

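The top view shows the bar candidates: cream bar (322,168), the one I choose; cream pieces in the scoop at (210,220) and (235,222); look-alikes black (161,166) and red (163,217), (155,260), (273,271). The bin is at (450,200) with its mouth towards the robot, the scoop nose is up (+x), the mould (187,315), pot (335,222), tin (343,281) and jar (485,307).

```bash
cat > meas.py <<'E'
from h import *
for n in ['top0','scene0']:
    p,d,c=load(n); X=cloud(d,c); hsv=cv2.cvtColor(p,cv2.COLOR_BGR2HSV)
    # cream wax
    m=((hsv[...,0]>12)&(hsv[...,0]<35)&(hsv[...,2]>190)&(hsv[...,1]>40)&(hsv[...,1]<150)).astype(np.uint8)
    k,l,st,ce=cv2.connectedComponentsWithStats(m)
    for i in range(1,k):
        if st[i,4]<80: continue
        q=X[l==i]; 
        if q[:,2].max()>0.2: continue
        zt=np.percentile(q[:,2],90); qt=q[abs(q[:,2]-zt)<.005]
        r=cv2.minAreaRect((qt[:,:2]*1000).astype(np.float32))
        print(n,'wax',ce[i].round(),st[i,4],'ztop',zt.round(4),'rect c',np.round(r[0],1),np.round(r[1],1),round(r[2],1))
    W=X.reshape(-1,3)
    # red/black
p,d,c=load('top0');X=cloud(d,c)
print('table z',np.median(X[330:400,100:250,2]))
for name,(u,v) in dict(jar=(485,307),mould=(187,315),pot=(335,222),tin=(343,281),handle=(208,265),red=(273,271)).items():
    z=X[v-25:v+25,u-30:u+30].reshape(-1,3); 
    zt=X[v,u,2]; b=z[z[:,2]>0.02]; print(name,X[v,u].round(3),b.min(0).round(3),b.max(0).round(3))
E
python3 meas.py
python3 - <<'E'
from h import *
p,d,c=load('top0')
cv2.imwrite('pics/crop_scoop.png',cv2.resize(p[150:350,130:340],None,fx=3.5,fy=3,interpolation=2)[:600,:800])
cv2.imwrite('pics/crop_bin.png',cv2.resize(p[120:280,370:540],None,fx=3.5,fy=3.5,interpolation=2))
E
```

```text
top0 wax [613. 402.] 91 ztop 0.0142 rect c [ 130.7 -656.9] [22.8 23. ] 28.0
table z 0.0012008185592807807
jar [ 0.362 -0.362  0.03 ] [ 0.327 -0.385  0.02 ] [0.442 0.041 1.251]
mould [0.362 0.334 0.037] [0.31  0.041 0.02 ] [0.442 0.405 1.251]
pot [ 0.565 -0.013  0.093] [ 0.442 -0.048  0.021] [0.602 0.041 1.251]
tin [ 0.432 -0.026  0.109] [ 0.399 -0.058  0.022] [0.466 0.041 1.251]
handle [0.476 0.276 0.078] [0.428 0.041 0.046] [0.534 0.295 1.251]
red [0.459 0.133 0.027] [0.428 0.041 0.02 ] [0.49  0.169 1.251]
```

View pics/crop_scoop.png

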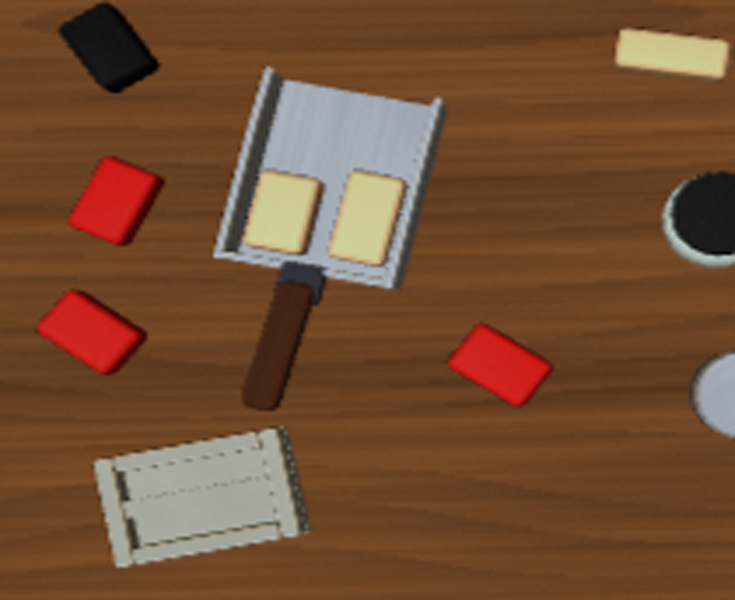

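View pics/crop_bin.png

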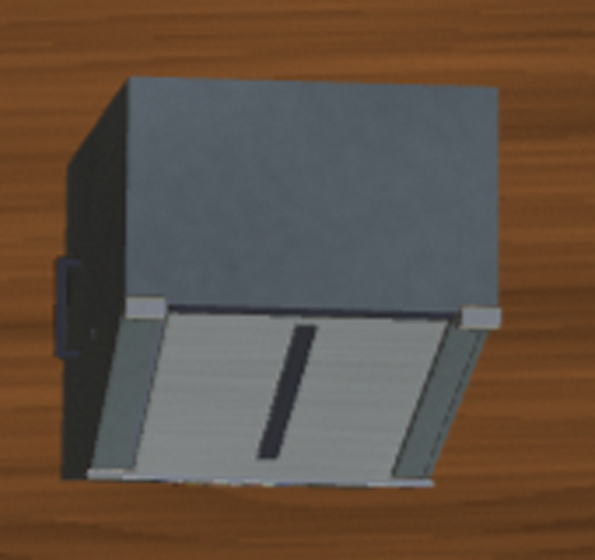

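```bash
cat > meas2.py <<'E'
from h import *
for n,seeds in [('top0',dict(bar=(322,168),block=(210,220),slab=(235,222))),('scene0',dict(bar=(282,330),block=(401,319),slab=(378,312)))]:
    p,d,c=load(n); X=cloud(d,c); hsv=cv2.cvtColor(p,cv2.COLOR_BGR2HSV).astype(int)
    for k,(u,v) in seeds.items():
        s=hsv[v,u]; m=((abs(hsv[...,0]-s[0])<6)&(abs(hsv[...,1]-s[1])<45)&(abs(hsv[...,2]-s[2])<45)).astype(np.uint8)
        _,l=cv2.connectedComponents(m); q=X[l==l[v,u]]; zt=np.median(q[:,2])
        qt=q[abs(q[:,2]-X[v,u,2])<.006]; r=cv2.minAreaRect((qt[:,:2]*1000).astype(np.float32))
        print(n,k,s,len(q),'z',X[v,u,2].round(4),zt.round(4),'c',np.round(r[0],1),np.round(r[1],1),round(r[2],1))
p,d,c=load('top0');X=cloud(d,c)
# bin: roof & flap
R_=X[140:262,385:520].reshape(-1,3)
roof=R_[abs(R_[:,2]-.238)<.006]; r=cv2.minAreaRect((roof[:,:2]*1000).astype(np.float32)); print('roof',np.median(roof[:,2]),r,cv2.boxPoints(r).round(1).tolist())
m=(abs(X[...,2]-.238)<.006); m[:140]=0;m[270:]=0;m[:,:385]=0;m[:,520:]=0
print('front sill rows'); 
for u in (400,430,460,490): 
    col=X[235:262,u]; print(u,[tuple(x.round(3)) for x in col[::3]])
# scoop
for name,(u,v) in dict(floor=(235,195),floor2=(220,195)).items(): print(name,X[v,u].round(4))
hsv=cv2.cvtColor(p,cv2.COLOR_BGR2HSV)
S=X[165:295,185:262]; 
hm=(S[...,2]>0.05)&(S[...,2]<.1); q=S[hm]; 
lo=q[q[:,0]<.545]; print('handle',lo.mean(0),cv2.fitLine((lo[:,:2]).astype(np.float32),2,0,.01,.01).ravel())
rim=(S[...,2]>0.045)&(S[...,2]<.066)
np.save('pics/rim.npy',S[rim]); print(rim.sum())
vis=np.zeros(X.shape[:2],np.uint8); vis=np.clip(X[...,2]/.1*255,0,255).astype(np.uint8)
cv2.imwrite('pics/hmap.png',cv2.applyColorMap(cv2.resize(vis[150:300,140:340],None,fx=4,fy=4,interpolation=0),2))
E
python3 meas2.py
```

```text
top0 bar [ 27  76 207] 308 z 0.0264 0.0264 c [705.   11.6] [70.4 26.2] 80.8
top0 block [ 29  72 206] 337 z 0.0341 0.0332 c [583.2 279.6] [35.8 54.5] 75.7
top0 slab [ 28  71 207] 375 z 0.0284 0.025 c [578.  223.8] [32.5 64.9] 75.2
scene0 bar [ 22  56 209] 333 z 0.0255 0.0275 c [704.9  11.2] [75.4 31.8] 78.7
scene0 block [ 23  55 203] 315 z 0.033 0.0335 c [582.4 279.7] [37.8 60.7] 77.2
scene0 slab [ 22  53 208] 357 z 0.0241 0.0254 c [578.3 224. ] [37.1 71.5] 74.1
roof 0.23887650417985906 ((632.8184204101562, -252.8392333984375), (210.98414611816406, 140.3369140625), 87.17703247070312) [[557.5, -354.70001220703125], [697.7000122070312, -361.70001220703125], [708.0999755859375, -150.89999389648438], [567.9000244140625, -144.0]]
front sill rows
400 [(np.float64(0.526), np.float64(-0.144), np.float64(0.173)), (np.float64(0.52), np.float64(-0.145), np.float64(0.17)), (np.float64(0.514), np.float64(-0.146), np.float64(0.159)), (np.float64(0.508), np.float64(-0.148), np.float64(0.149)), (np.float64(0.502), np.float64(-0.149), np.float64(0.144)), (np.float64(0.496), np.float64(-0.15), np.float
[... 1271 characters left out ...]
]
490 [(np.float64(0.52), np.float64(-0.331), np.float64(0.179)), (np.float64(0.515), np.float64(-0.333), np.float64(0.171)), (np.float64(0.509), np.float64(-0.335), np.float64(0.165)), (np.float64(0.503), np.float64(-0.338), np.float64(0.156)), (np.float64(0.497), np.float64(-0.339), np.float64(0.151)), (np.float64(0.442), np.float64(0.041), np.float64(1.251)), (np.float64(0.485), np.float64(-0.344), np.float64(0.135)), (np.float64(0.478), np.float64(-0.346), np.float64(0.128)), (np.float64(0.475), np.float64(-0.391), np.float64(-0.003))]
floor [0.646  0.2233 0.005 ]
floor2 [0.6472 0.2601 0.0028]
handle [0.49175973 0.26743382 0.07029281] [ 0.9289544  -0.37019417  0.49175972  0.26743382]
587
```

View pics/hmap.png

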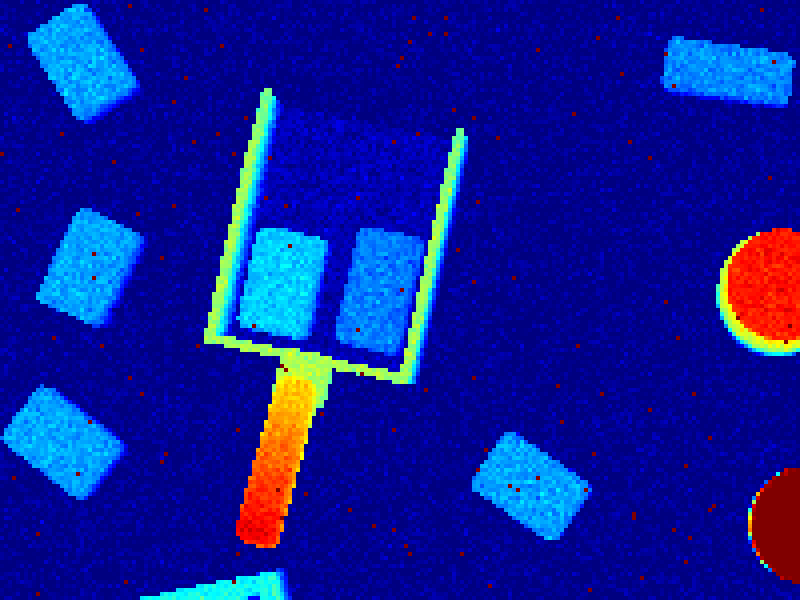

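```bash
python3 - <<'E'
from h import *
p,d,c=load('top0');X=cloud(d,c)
v,u=np.indices(d.shape); z=X[...,2]
# zoom coords -> px: u=140+U/4, v=150+V/4
def line(a,b,w=2.2):
    a=np.array([140+a[0]/4,150+a[1]/4]);b=np.array([140+b[0]/4,150+b[1]/4]);t=(b-a)/np.linalg.norm(b-a)
    s=(u-a[0])*t[0]+(v-a[1])*t[1]; n=-(u-a[0])*t[1]+(v-a[1])*t[0]
    m=(s>2)&(s<np.linalg.norm(b-a)-2)&(abs(n)<w)&(z>.046)&(z<.064); q=X[m]
    l=cv2.fitLine(q[:,:2].astype(np.float32),cv2.DIST_HUBER,0,.01,.01).ravel(); print(m.sum(),q[:,2].mean().round(4),l.round(4),np.degrees(np.arctan2(l[1],l[0])).round(2)); return l
L=line((212,335),(264,110)); Rr=line((405,375),(458,150)); B=line((215,340),(405,377))
H=line((258,530),(298,390),3)
m=(u>195)&(u<222)&(v>240)&(v<290)&(z>.055)&(z<.1)
q=X[m]; 
l=cv2.fitLine(q.astype(np.float32),cv2.DIST_HUBER,0,.01,.01).ravel(); print('handle3d',q.mean(0),l,q.min(0),q.max(0))
# scene too
E
```

```text
130 0.0527 [ 0.9724 -0.2332  0.6148  0.3017] -13.49
133 0.0526 [ 0.9728 -0.2318  0.5876  0.1897] -13.4
135 0.054 [0.2296 0.9733 0.5351 0.259 ] 76.73Traceback (most recent call last):
  File "<stdin>", line 11, in <module>
  File "<stdin>", line 9, in line
cv2.error: OpenCV(4.12.0) /io/opencv/modules/imgproc/src/linefit.cpp:50: error: (-215:Assertion failed) count > 0 in function 'fitLine2D_wods'
```

```bash
cat > go.py <<'E'
# usage: go.py x y z jawdir_deg tilt_deg : tool pose = jaw(y tool) along dir, tool z down tilted about jaw axis; +tilt => tool z leans toward tool-plane forward (dir-90deg.. see)
import sys
from h import *
def Rt(jaw,tilt):
    # forward f horizontal, jaw = f rotated +90deg ; tool z = sin(t) f - cos(t) zhat ; y = jaw
    a=np.radians(jaw); y=np.array([np.cos(a),np.sin(a),0]); f=np.array([np.sin(a),-np.cos(a),0])
    t=np.radians(tilt); zt=np.sin(t)*f-np.cos(t)*np.array([0,0,1]); x=np.cross(y,zt); return np.stack([x,y,zt],1)
def delta(P,jaw,tilt):
    s=robot.observe(); R0=quat(s['eef_rot']).as_matrix(); best=None
    T=Rt(jaw,tilt); sh=R0.T@(np.array(P)-s['ee_pos'])*1000
    rv=np.degrees(R.from_matrix(R0.T@T).as_rotvec()); return s,sh,rv
if __name__=='__main__':
    x,y,z,j,t=map(float,sys.argv[1:6]); s,sh,rv=delta([x,y,z],j,t)
    print('t',round(s['t'],2),'pos',s['ee_pos'].round(4),'q',s['eef_rot'].round(3),'w',round(s['gripper_width'],4),'F',s['contact_force'].round(1),'joints',s['joints'].round(2))
    print('shift',sh.round(1),np.linalg.norm(sh).round(0),'turn',rv.round(2),np.linalg.norm(rv).round(1))
E
python3 go.py 0.3 -0.5 0.33 -70 0; python3 go.py 0.705 0.0114 0.15 -10 0
```

```text
t 0.15 pos [ 0.2036 -0.6169  0.2445] q [-0.001  0.987  0.159 -0.   ] w 0.0853 F [-0.3 -0.3 -1. ] joints [ 1.21  0.47 -0.01  1.6   0.01  1.07 -0.06]
shift [128.2 -80.9 -85.4] 174.0 turn [-0.08  0.   -1.74] 1.7
t 0.15 pos [ 0.2036 -0.6169  0.2445] q [-0.001  0.987  0.159 -0.   ] w 0.0853 F [-0.3 -0.3 -1. ] joints [ 1.21  0.47 -0.01  1.6   0.01  1.07 -0.06]
shift [ 673.1 -439.4   95.1] 809.0 turn [-7.000e-02 -4.000e-02 -6.174e+01] 61.7
```

Emit:
step_arm(plan=[85,0,0,-40,0,0,0,85,30,-20,-70,0,0,-7,85,65,-40,-85,0,0,-14,85,100,-60,-85,0,0,-21,85,130,-80,-85,0,0,-28])

```text
t: 0.57
ee_pos: [0.3035, -0.4998, 0.3319]
eef_rot: [0.002, 0.919, 0.395, 0.0]
contact_force: [1.4, 0.1, -1.1]
gripper_width: 0.0848
```

```bash
python3 go.py 0.705 0.0114 0.33 -10 0
```

```text
t 0.57 pos [ 0.3035 -0.4998  0.3319] q [0.002 0.919 0.395 0.   ] w 0.0848 F [ 1.4  0.1 -1.1] joints [ 1.1   0.29 -0.16  1.66  0.05  1.19  0.17]
shift [647.3 -59.9   1.3] 650.0 turn [  0.16   0.09 -33.44] 33.4
```

Emit:
step_arm(plan=[85,648,-60,0,0,0,-33,85,648,-60,0,0,0,-33,85,648,-60,0,0,0,-33,85,648,-60,0,0,0,-33,85,648,-60,0,0,0,-33])

```text
t: 0.98
ee_pos: [0.4323, -0.3356, 0.3303]
eef_rot: [0.0, 0.768, 0.64, -0.0]
contact_force: [1.1, -0.6, 0.1]
gripper_width: 0.0849
```

```bash
python3 go.py 0.705 0.0114 0.2 -10 0
```

```text
t 0.98 pos [ 0.4323 -0.3356  0.3303] q [ 0.     0.768  0.64  -0.   ] w 0.0849 F [ 1.1 -0.6  0.1] joints [ 0.9   0.24 -0.36  1.74  0.09  1.18  0.33]
shift [390.6 205.5 130.2] 460.0 turn [-0.01  0.01 -0.42] 0.4
```

Emit:
step_arm(plan=[85,391,205,0,0,0,0,85,391,205,0,0,0,0,85,391,205,0,0,0,0,85,391,205,0,0,0,0,85,391,205,0,0,0,0])

```text
t: 1.4
ee_pos: [0.5618, -0.1725, 0.3302]
eef_rot: [0.0, 0.77, 0.638, -0.0]
contact_force: [-0.3, 0.3, 0.2]
gripper_width: 0.0849
```

Emit:
step_arm(plan=[85,205,105,20,0,0,0,85,205,105,40,0,0,0,85,205,105,80,0,0,0,85,205,105,110,0,0,0,85,205,105,130,0,0,0])

```text
t: 1.82
ee_pos: [0.6754, -0.0267, 0.2474]
eef_rot: [0.001, 0.77, 0.638, 0.001]
contact_force: [0.1, -0.6, 1.1]
gripper_width: 0.0852
```

```bash
python3 go.py 0.705 0.0114 0.13 -10 0; python3 -c "
from h import *
grab('wrist','w1')"
```

```text
t 1.82 pos [ 0.6754 -0.0267  0.2474] q [0.001 0.77  0.638 0.001] w 0.0852 F [ 0.1 -0.6  1.1] joints [ 0.31  0.56 -0.46  1.51  0.26  1.13 -0.39]
shift [ 42.8  21.7 117.5] 127.0 turn [ 0.17 -0.06 -0.66] 0.7
```

View pics/w1.png

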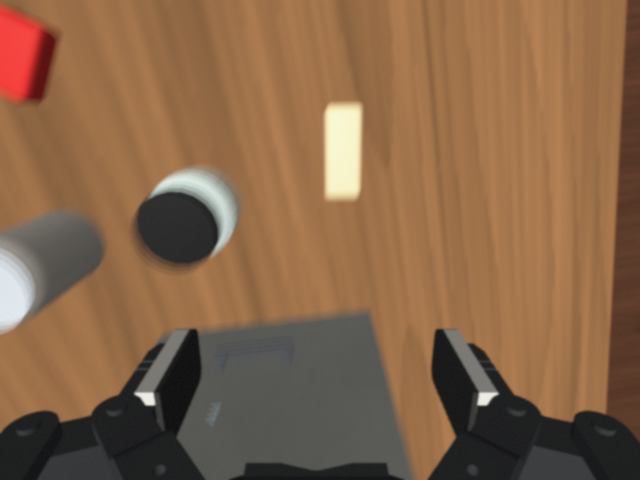

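The close view confirms the loose cream bar at (343,150), with the pot to its left at (185,220) and well clear.

Emit:
step_arm(plan=[75,43,22,40,0,0,0,75,43,22,80,0,0,0,75,43,22,110,0,0,0,75,43,22,118,0,0,0,75,43,22,118,0,0,0])

```text
t: 2.28
ee_pos: [0.7002, 0.0083, 0.1245]
eef_rot: [-0.003, 0.77, 0.638, -0.004]
contact_force: [-0.5, -0.1, 0.1]
gripper_width: 0.075
```

```bash
cat > bar.py <<'E'
from h import *
import sys
p,d,c=grab('wrist',sys.argv[1]); X=cloud(d,c); hsv=cv2.cvtColor(p,cv2.COLOR_BGR2HSV)
m=((hsv[...,0]>15)&(hsv[...,0]<36)&(hsv[...,2]>170)&(hsv[...,1]>25)&(hsv[...,1]<110)).astype(np.uint8)
k,l,st,ce=cv2.connectedComponentsWithStats(m)
for i in range(1,k):
    if st[i,4]>600:
        q=X[l==i]; zt=np.percentile(q[:,2],80); qt=q[abs(q[:,2]-zt)<.005]; r=cv2.minAreaRect((qt[:,:2]*1000).astype(np.float32))
        print(ce[i].round(),st[i,4],'ztop',zt.round(4),np.round(r[0],1),np.round(r[1],1),round(r[2],1))
E
python3 bar.py w2; python3 go.py 0.705 0.0114 0.018 -10 0
```

```text
[325. 243.] 6428 ztop 0.0266 [705.2  12.1] [76.8 30.9] 80.4
t 2.33 pos [0.7023 0.008  0.1281] q [-0.001  0.77   0.638 -0.001] w 0.0752 F [ 0.3 -0.7  1.5] joints [ 0.22  0.72 -0.42  1.52  0.33  0.97 -0.49]
shift [  4.    2.3 110.1] 110.0 turn [-0.17  0.06 -0.77] 0.8
```

View pics/w2.png

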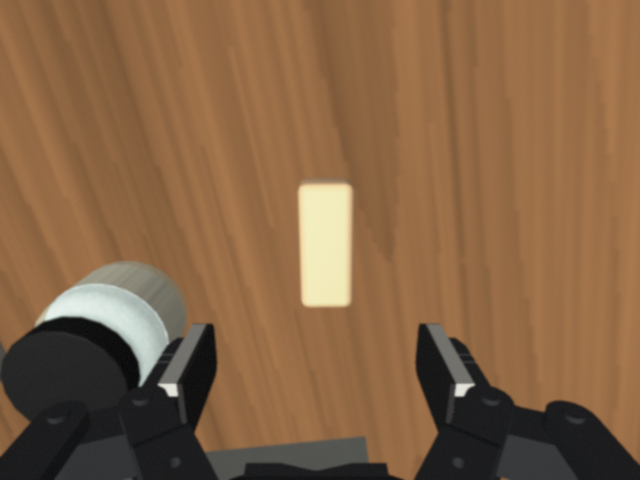

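The close view shows the bar centred at (325,243), top 26.6 mm high and 77 x 31 mm, which matches the description. Going down.

Emit:
step_arm(plan=[75,3,3,35,0,0,-1,75,3,3,70,0,0,-1,75,3,3,95,0,0,-1,75,3,3,107,0,0,-1,75,3,3,110,0,0,-1])

```text
t: 2.75
ee_pos: [0.7068, 0.0099, 0.0194]
eef_rot: [0.0, 0.765, 0.644, -0.0]
contact_force: [-0.3, -0.6, 0.7]
gripper_width: 0.0752
```

Emit:
step_arm(plan=[75,0,0,0,0,0,0])

```text
t: 2.83
ee_pos: [0.7079, 0.0106, 0.021]
eef_rot: [0.001, 0.765, 0.644, 0.001]
contact_force: [-0.3, 0.8, 0.0]
gripper_width: 0.075
```

```bash
python3 go.py 0.7052 0.0121 0.018 -9.6 0
```

```text
t 2.83 pos [0.7079 0.0106 0.021 ] q [0.001 0.765 0.644 0.001] w 0.075 F [-0.3  0.8  0. ] joints [ 0.18  0.86 -0.38  1.54  0.39  0.81 -0.51]
shift [ 1. -3.  3.] 4.0 turn [ 0.14 -0.02 -0.19] 0.2
```

Emit:
step_arm(plan=[75,1,-3,4,0,0,0,10,1,-3,4,0,0,0,10,1,-3,4,0,0,0,10,1,-3,4,0,0,0,10,1,-3,4,0,0,0])

```text
t: 3.25
ee_pos: [0.7049, 0.0126, 0.0167]
eef_rot: [0.001, 0.765, 0.644, 0.001]
contact_force: [0.2, 0.3, -0.0]
gripper_width: 0.0308
```

Emit:
step_arm(plan=[10,0,0,0,0,0,0,10,0,0,0,0,0,0])

```text
t: 3.42
ee_pos: [0.7048, 0.0127, 0.0165]
eef_rot: [0.001, 0.765, 0.645, 0.001]
contact_force: [0.6, -0.5, 5.4]
gripper_width: 0.0308
```

```bash
python3 go.py 0.7052 0.0121 0.12 -9.6 0
python3 - <<'E'
import numpy as np
ex=np.array([.9728,-.2317]);ey=np.array([.2317,.9728]);o=np.array([.6106,.2435]); print(o+.045*ex+.004*ey)
E
python3 go.py 0.6553 0.2370 0.15 -13.4 0
```

```text
t 3.42 pos [0.7048 0.0127 0.0165] q [0.001 0.765 0.645 0.001] w 0.0308 F [ 0.6 -0.5  5.4] joints [ 0.18  0.86 -0.37  1.55  0.4   0.8  -0.52]
shift [  -0.5    0.7 -103.5] 104.0 turn [ 0.12 -0.02 -0.14] 0.2
[0.6553028 0.2369647]
t 3.42 pos [0.7048 0.0127 0.0165] q [0.001 0.765 0.645 0.001] w 0.0308 F [ 0.6 -0.5  5.4] joints [ 0.18  0.86 -0.37  1.55  0.4   0.8  -0.52]
shift [ 212.7  -86.5 -133.7] 266.0 turn [ 0.11 -0.02  3.66] 3.7
```

Emit:
step_arm(plan=[10,0,0,-40,0,0,0,10,10,-5,-80,0,0,0,10,40,-15,-110,0,0,2,10,80,-30,-120,0,0,4,10,115,-45,-130,0,0,4])

```text
t: 3.83
ee_pos: [0.6803, 0.1321, 0.147]
eef_rot: [0.001, 0.788, 0.616, 0.001]
contact_force: [0.7, 1.1, -0.8]
gripper_width: 0.031
```

Emit:
step_arm(plan=[10,35,-15,0,0,0,0,10,65,-28,0,0,0,0,10,90,-38,0,0,0,0,10,98,-41,0,0,0,0,10,98,-41,0,0,0,0])

```text
t: 4.25
ee_pos: [0.6611, 0.2411, 0.1445]
eef_rot: [-0.001, 0.785, 0.62, 0.0]
contact_force: [0.1, -0.7, -0.6]
gripper_width: 0.0308
```

Emit:
step_arm(plan=[10,0,0,0,0,0,0])

```text
t: 4.33
ee_pos: [0.6628, 0.2361, 0.1442]
eef_rot: [0.0, 0.787, 0.618, -0.001]
contact_force: [0.1, -0.2, 0.3]
gripper_width: 0.0309
```

```bash
python3 go.py 0.6553 0.2370 0.024 -13.4 0; python3 -c "
from h import *
grab('wrist','w3'); grab('scene','s3')"
```

```text
t 4.33 pos [0.6628 0.2361 0.1442] q [ 0.     0.787  0.618 -0.001] w 0.0309 F [ 0.1 -0.2  0.3] joints [-0.11  0.71 -0.42  1.51  0.32  1.   -0.86]
shift [ -0.7  -7.5 120.2] 120.0 turn [-0.01  0.09 -0.33] 0.3
```

View pics/w3.png

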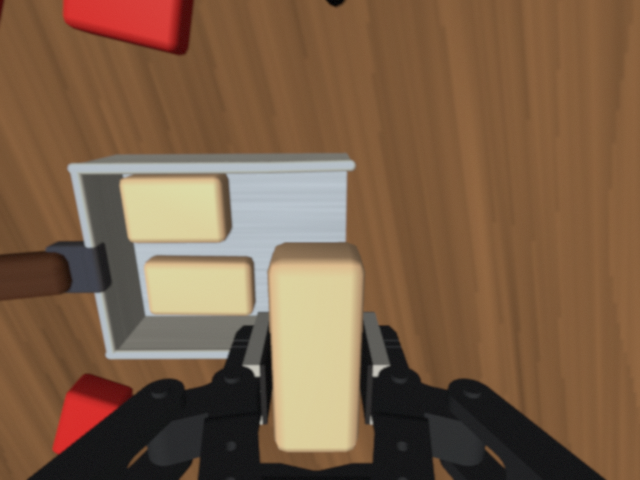

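View pics/s3.png

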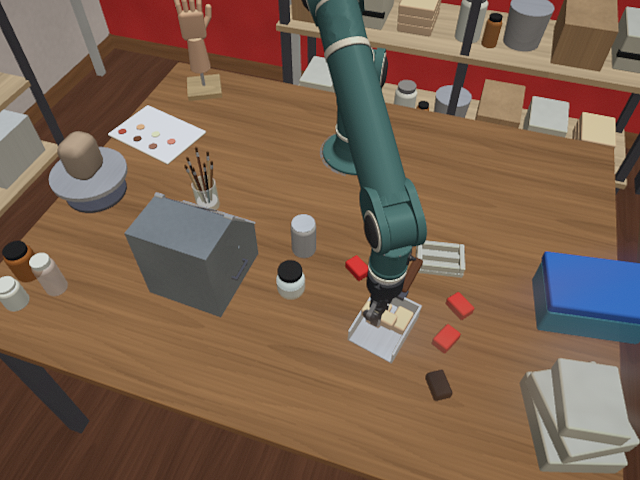

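The wrist view shows the bar held at (315,350) above the pan's free front; block (178,210), slab (200,285), floor free at (300,200). Two-view check of heights next, then lowering.

```bash
python3 - <<'E'
from h import *
p,d,c=load('w3');X=cloud(d,c)
o=np.array([.6106,.2435]);ex=np.array([.9728,-.2317]);ey=np.array([.2317,.9728])
for n,(u,v) in dict(floor=(290,200),blockfront=(222,210),slabfront=(248,285),nose=(342,200),noseRimL=(348,165),backin=(110,200)).items():
    a=np.median(X[v-2:v+3,u-2:u+3].reshape(-1,3),0); q=a[:2]-o; print(n,a.round(4),'pan x,y',(q@ex).round(4),(q@ey).round(4))
E
```

```text
floor [0.6514 0.264  0.0041] pan x,y 0.035 0.0294
blockfront [0.6123 0.2726 0.0289] pan x,y -0.0051 0.0287
slabfront [0.6115 0.2181 0.0225] pan x,y 0.0068 -0.0245
nose [0.685  0.2558 0.0043] pan x,y 0.0696 0.0292
noseRimL [0.692  0.2837 0.0473] pan x,y 0.0699 0.058
backin [0.5463 0.2943 0.0248] pan x,y -0.0743 0.0345
```

Emit:
step_arm(plan=[10,-1,-7,40,0,0,0,10,-1,-7,75,0,0,0,10,-1,-7,100,0,0,0,10,-1,-7,115,0,0,0,10,-1,-7,118,0,0,0])

```text
t: 4.85
ee_pos: [0.6545, 0.2345, 0.0231]
eef_rot: [-0.0, 0.787, 0.616, -0.003]
contact_force: [-0.9, -0.1, -0.2]
gripper_width: 0.0307
```

Emit:
step_arm(plan=[10,0,0,2,0,0,0,10,0,0,2,0,0,0])

```text
t: 5.02
ee_pos: [0.657, 0.2374, 0.0259]
eef_rot: [0.0, 0.787, 0.617, 0.001]
contact_force: [0.2, -0.1, -0.4]
gripper_width: 0.0308
```

```bash
python3 go.py 0.6553 0.2370 0.021 -13.4 0
```

```text
t 5.02 pos [0.657  0.2374 0.0259] q [0.    0.787 0.617 0.001] w 0.0308 F [ 0.2 -0.1 -0.4] joints [-0.15  0.84 -0.37  1.57  0.39  0.81 -0.92]
shift [-0.8 -1.5  4.9] 5.0 turn [ 0.09 -0.06 -0.4 ] 0.4
```

Emit:
step_arm(plan=[10,0,0,3,0,0,0,10,0,0,5,0,0,0,10,0,0,5,0,0,0])

```text
t: 5.27
ee_pos: [0.6562, 0.2378, 0.0206]
eef_rot: [0.0, 0.787, 0.617, 0.001]
contact_force: [-0.8, -0.2, -1.2]
gripper_width: 0.0315
```

Emit:
step_arm(plan=[42,0,0,0,0,0,0,42,0,0,0,0,0,0,42,0,0,-25,0,0,0,42,0,0,-65,0,0,0,42,0,0,-105,0,0,0])

```text
t: 5.68
ee_pos: [0.6547, 0.2374, 0.1247]
eef_rot: [-0.001, 0.786, 0.618, -0.002]
contact_force: [0.3, 1.4, 0.5]
gripper_width: 0.0417
```

```bash
python3 -c "
from h import *
grab('wrist','w4')"; python3 go.py 0.4793 0.2748 0.2 76.6 30
```

```text
t 5.73 pos [0.6597 0.24   0.1354] q [0.002 0.787 0.617 0.006] w 0.0419 F [3.3 2.1 6.3] joints [-0.12  0.71 -0.42  1.53  0.33  0.96 -0.88]
shift [  -8.6 -182.8  -66.5] 195.0 turn [-22.84 -23.34 -88.27] 94.1
```

View pics/w4.png

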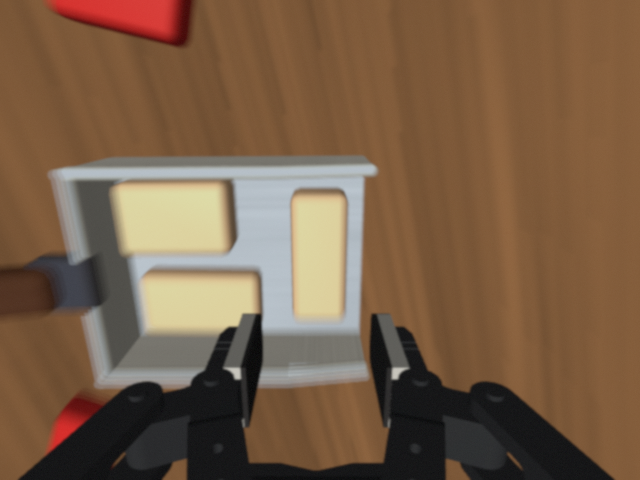

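The bar lies flat at (319,255) in the pan front, in front of block (172,217) and slab (200,302). Next: turn and tilt for the handle grasp.

```bash
python3 go.py 0.433 0.2858 0.25 76.6 30
```

```text
t 5.73 pos [0.6597 0.24   0.1354] q [0.002 0.787 0.617 0.006] w 0.0419 F [3.3 2.1 6.3] joints [-0.12  0.71 -0.42  1.53  0.33  0.96 -0.88]
shift [  -8.5 -229.9 -116.9] 258.0 turn [-22.84 -23.34 -88.27] 94.1
```

Emit:
step_arm(plan=[60,0,0,-40,0,0,-7,60,0,-20,-75,0,0,-14,60,-2,-50,-100,0,0,-21,60,-4,-85,-110,0,0,-28,60,-6,-120,-115,0,0,-35])

```text
t: 6.15
ee_pos: [0.5376, 0.2612, 0.2426]
eef_rot: [0.002, 0.562, 0.827, 0.002]
contact_force: [0.6, 0.3, 0.5]
gripper_width: 0.0606
```

```bash
python3 go.py 0.433 0.2858 0.22 76.6 30
```

```text
t 6.15 pos [0.5376 0.2612 0.2426] q [0.002 0.562 0.827 0.002] w 0.0606 F [0.6 0.3 0.5] joints [-0.02  0.47 -0.65  1.71  0.32  1.07 -0.4 ]
shift [ 61.3 -88.4  22.1] 110.0 turn [-14.14 -27.48 -53.8 ] 62.0
```

Emit:
step_arm(plan=[60,61,-88,22,-14.1,-27.5,-53.8,60,61,-88,22,-14.1,-27.5,-53.8,60,61,-88,22,-14.1,-27.5,-53.8,60,61,-88,22,-14.1,-27.5,-53.8,60,61,-88,22,-14.1,-27.5,-53.8])

```text
t: 6.57
ee_pos: [0.4321, 0.2865, 0.2185]
eef_rot: [0.154, 0.313, 0.937, -0.019]
contact_force: [-0.2, -0.4, -1.4]
gripper_width: 0.0599
```

```bash
python3 go.py 0.433 0.2858 0.16 76.6 30
```

```text
t 6.57 pos [0.4321 0.2865 0.2185] q [ 0.154  0.313  0.937 -0.019] w 0.0599 F [-0.2 -0.4 -1.4] joints [-0.21  0.32 -0.71  2.02  0.66  0.91 -0.39]
shift [16.4 -3.6 56. ] 59.0 turn [ -6.09 -11.62 -22.44] 26.0
```

Emit:
step_arm(plan=[60,16,-4,56,-6.1,-11.6,-22.4,60,16,-4,56,-6.1,-11.6,-22.4,60,16,-4,56,-6.1,-11.6,-22.4,60,16,-4,56,-6.1,-11.6,-22.4,60,16,-4,56,-6.1,-11.6,-22.4])

```text
t: 6.98
ee_pos: [0.4326, 0.2841, 0.1586]
eef_rot: [0.255, 0.115, 0.96, -0.031]
contact_force: [-0.7, -0.7, -0.8]
gripper_width: 0.0604
```

```bash
python3 go.py 0.4817 0.2742 0.062 76.6 30; python3 -c "
from h import *
grab('wrist','w5');grab('scene','s5')"
```

```text
t 6.98 pos [0.4326 0.2841 0.1586] q [ 0.255  0.115  0.96  -0.031] w 0.0604 F [-0.7 -0.7 -0.8] joints [-0.37  0.38 -0.62  2.19  1.13  0.79 -0.5 ]
shift [  4.5   2.1 108.7] 109.0 turn [-0.2  -0.25 -0.22] 0.4
```

View pics/w5.png

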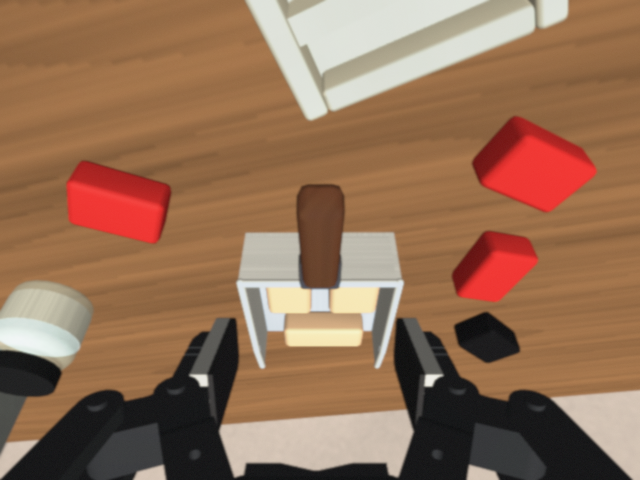

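The wrist view shows the handle at (321,235) centred between the open fingers and aligned with them. A quick check of the handle in this second view.

```bash
python3 - <<'E'
from h import *
for n,b in [('w5',(180,285,295,347)),('top0',(240,290,195,222))]:
    p,d,c=load(n);X=cloud(d,c);hsv=cv2.cvtColor(p,cv2.COLOR_BGR2HSV)
    m=np.zeros(d.shape,bool); m[b[0]:b[1],b[2]:b[3]]=1; m&=(X[...,2]>.055)&(X[...,2]<.1)
    q=X[m]
    o=np.array([.6106,.2435]);ex=np.array([.9728,-.2317]);ey=np.array([.2317,.9728])
    a=(q[:,:2]-o)@ex; bb=(q[:,:2]-o)@ey
    print(n,len(q),'x',np.percentile(a,[2,98]).round(4),'y',np.percentile(bb,[3,50,97]).round(4))
    for lo in (-.175,-.155,-.135,-.115): 
        s=(abs(a-lo)<.006); print(lo,s.sum(),'ztop',np.percentile(q[s,2],80).round(4) if s.sum() else '', 'y',np.percentile(bb[s],[3,50,97]).round(4) if s.sum() else '')
E
```

```text
w5 4263 x [-0.1877 -0.101 ] y [-0.0113 -0.0004  0.0106]
-0.175 656 ztop 0.0878 y [-0.0114 -0.0006  0.0108]
-0.155 439 ztop 0.0827 y [-0.0114 -0.      0.0107]
-0.135 345 ztop 0.0773 y [-0.0112 -0.0005  0.0109]
-0.115 267 ztop 0.072 y [-0.0113 -0.0004  0.0107]
top0 509 x [-0.1834 -0.0818] y [-0.0118 -0.0014  0.0112]
-0.175 61 ztop 0.0895 y [-0.0116 -0.0021  0.0098]
-0.155 63 ztop 0.0837 y [-0.0116 -0.0009  0.0114]
-0.135 61 ztop 0.0786 y [-0.0118 -0.002   0.0103]
-0.115 58 ztop 0.0736 y [-0.0114 -0.0015  0.0113]
```

Emit:
step_arm(plan=[60,4,2,40,0,0,0,60,4,2,75,0,0,0,60,4,2,95,0,0,0,60,4,2,105,0,0,0,60,4,2,107,0,0,0])

```text
t: 7.5
ee_pos: [0.4845, 0.2729, 0.063]
eef_rot: [0.254, 0.12, 0.959, -0.032]
contact_force: [0.4, -0.2, 1.0]
gripper_width: 0.0601
```

Emit:
step_arm(plan=[60,0,0,0,0,0,0])

```text
t: 7.58
ee_pos: [0.4839, 0.274, 0.0644]
eef_rot: [0.255, 0.119, 0.959, -0.031]
contact_force: [-0.2, 0.4, -0.1]
gripper_width: 0.06
```

```bash
python3 go.py 0.4817 0.2742 0.062 76.6 30
```

```text
t 7.58 pos [0.4839 0.274  0.0644] q [ 0.255  0.119  0.959 -0.031] w 0.06 F [-0.2  0.4 -0.1] joints [-0.4   0.6  -0.49  2.16  1.43  0.71 -0.72]
shift [ 3.1 -0.3  1. ] 3.0 turn [-0.28 -0.27 -0.69] 0.8
```

Emit:
step_arm(plan=[60,3,0,1,0,0,-0.7,10,3,0,1,0,0,-0.7,10,3,0,1,0,0,-0.7,10,3,0,1,0,0,-0.7,10,3,0,1,0,0,-0.7])

```text
t: 8.0
ee_pos: [0.4811, 0.2751, 0.0631]
eef_rot: [0.255, 0.112, 0.96, -0.032]
contact_force: [-3.2, -0.2, 5.8]
gripper_width: 0.0233
```

Emit:
step_arm(plan=[10,0,0,0,0,0,0,10,0,0,0,0,0,0])

```text
t: 8.17
ee_pos: [0.4811, 0.2751, 0.0631]
eef_rot: [0.255, 0.112, 0.96, -0.032]
contact_force: [-3.6, -0.4, 6.5]
gripper_width: 0.0233
```

```bash
python3 go.py 0.4817 0.2742 0.092 76.6 30
```

```text
t 8.17 pos [0.4811 0.2751 0.0631] q [ 0.255  0.112  0.96  -0.032] w 0.0233 F [-3.6 -0.4  6.5] joints [-0.41  0.6  -0.49  2.16  1.44  0.71 -0.72]
shift [-15.1  -0.9 -24.7] 29.0 turn [-0.17 -0.17  0.15] 0.3
```

Emit:
step_arm(plan=[10,-5,0,-8,0,0,0,10,-10,0,-17,0,0,0,10,-15,0,-25,0,0,0,10,-15,0,-25,0,0,0,10,-15,0,-25,0,0,0])

```text
t: 8.58
ee_pos: [0.4815, 0.2747, 0.0912]
eef_rot: [0.255, 0.112, 0.96, -0.032]
contact_force: [-0.0, -0.6, -2.7]
gripper_width: 0.023
```

```bash
python3 go.py 0.4817 0.2742 0.092 76.6 30; python3 -c "
from h import *
grab('scene','s6');grab('top','t6');grab('wrist','w6')
p=load('s6')[0]; cv2.imwrite('pics/s6c.png',cv2.resize(p[190:400,280:500],None,fx=3,fy=2.8))"
```

```text
t 8.58 pos [0.4815 0.2747 0.0912] q [ 0.255  0.112  0.96  -0.032] w 0.023 F [-0.  -0.6 -2.7] joints [-0.38  0.54 -0.52  2.16  1.35  0.72 -0.63]
shift [-0.7 -0.4 -0.5] 1.0 turn [-0.2  -0.27  0.13] 0.4
```

View pics/s6c.png

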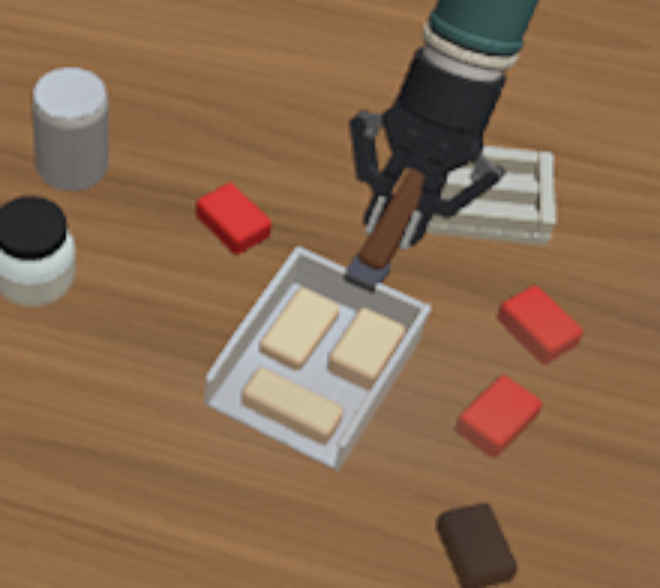

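View pics/w6.png

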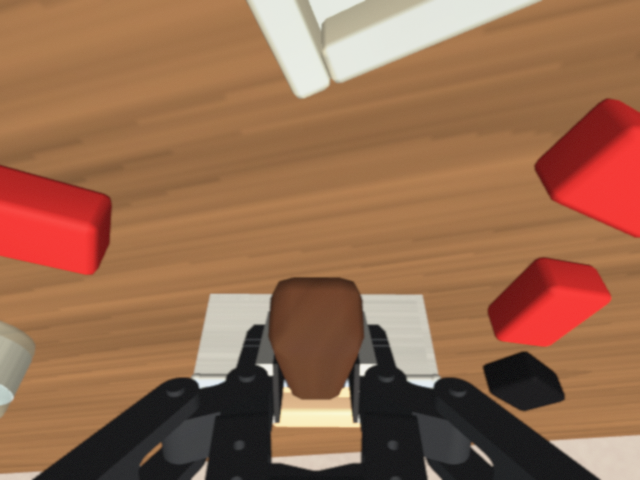

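The scoop is lifted and all three pieces are flat in it (scene crop: bar (292,403), slab (300,327), block (367,345)). Measure pan pitch for slip.

```bash
cat > pan.py <<'E'
# estimate pan rim line pitch from top/scene images: rim points found in height band via cloud near expected scoop pose
from h import *
import sys
def rimfit(fn,o,yaw,z0):
    p,d,c=load(fn);X=cloud(d,c); a=np.radians(yaw); ex=np.array([np.cos(a),np.sin(a)]);ey=np.array([-np.sin(a),np.cos(a)])
    x=(X[...,:2]-o)@ex; y=(X[...,:2]-o)@ey; z=X[...,2]
    for nm,(ylo,yhi) in dict(L=(.050,.068),R=(-.068,-.050)).items():
        out=[]
        for xc in np.arange(-.065,.03,.01):
            m=(abs(x-xc)<.005)&(y>ylo)&(y<yhi)&(z>z0+.03)&(z<z0+.1)
            if m.sum()>3: out.append((xc,np.percentile(z[m],85)))
        out=np.array(out)
        if len(out)>3:
            k=np.polyfit(out[:,0],out[:,1],1); print(fn,nm,'pitch deg (nose up +)',np.degrees(np.arctan(k[0])).round(1),'rim z at x=0',k[1].round(4),len(out))
E
python3 - <<'E'
from pan import *
for f in('t6','s6'): rimfit(f,np.array([.6106,.2435]),-13.4,.03)
rimfit('top0',np.array([.6106,.2435]),-13.4,.0)
rimfit('scene0',np.array([.6106,.2435]),-13.4,.0)
E
```

```text
t6 L pitch deg (nose up +) -0.4 rim z at x=0 0.081 10
t6 R pitch deg (nose up +) -0.1 rim z at x=0 0.0816 10
s6 L pitch deg (nose up +) 0.1 rim z at x=0 0.0833 10
s6 R pitch deg (nose up +) -0.4 rim z at x=0 0.0829 10
top0 L pitch deg (nose up +) 0.2 rim z at x=0 0.0548 10
top0 R pitch deg (nose up +) -1.0 rim z at x=0 0.0544 10
scene0 L pitch deg (nose up +) -0.5 rim z at x=0 0.0555 10
scene0 R pitch deg (nose up +) -0.3 rim z at x=0 0.0555 10
```

```bash
cat > lip.py <<'E'
# lip.py lx lz theta : bin-frame lip position (mm), nose-down pitch deg -> TCP target & move
import sys
from go import *
BO=np.array([.592,-.2505]);BY=np.radians(-2.8)
def tcp(lx,lz,th,yo=0):
    t=np.radians(th); ex=np.array([np.cos(t),-np.sin(t)]);ez=np.array([np.sin(t),np.cos(t)])
    g=np.array([lx,lz])-208.3*ex+59.1*ez
    w=BO+np.array([np.cos(BY)*g[0]-np.sin(BY)*(.7+yo),np.sin(BY)*g[0]+np.cos(BY)*(.7+yo)])/1000
    return np.array([w[0],w[1],g[1]/1000])
if __name__=='__main__':
    a=list(map(float,sys.argv[1:])); P=tcp(*a); s,sh,rv=delta(P,87.2,30-a[2])
    R0=quat(s['eef_rot']).as_matrix(); zt=R0[:,2]; tilt=np.degrees(np.arctan2(np.hypot(*zt[:2]),-zt[2])) 
    print('t',round(s['t'],2),'pos',s['ee_pos'].round(4),'tilt',tilt.round(1),'jaw',np.degrees(np.arctan2(R0[1,1],R0[0,1])).round(1),'F',s['contact_force'].round(1),'w',round(s['gripper_width'],4),'j',s['joints'].round(2))
    # current lip in bin frame
    f=np.array([np.cos(BY),np.sin(BY)]); th=np.radians(30-np.degrees(np.arcsin(np.clip(zt[:2]@f,-1,1))))
    ex=np.array([np.cos(th),-np.sin(th)]);ez=np.array([np.sin(th),np.cos(th)])
    q=s['ee_pos'][:2]-BO; g=np.array([q@f*1000,s['ee_pos'][2]*1000]); y=q@np.array([-f[1],f[0]])*1000-.7
    print('lip now',(g+208.3*ex-59.1*ez).round(1),'y',y.round(1),'theta',np.degrees(th).round(1))
    print('target',P.round(4),'shift',sh.round(1),np.linalg.norm(sh).round(0),'turn',rv.round(2),np.linalg.norm(rv).round(1))
E
python3 go.py .4815 .2747 .25 76.6 30; python3 lip.py -75 225 10
python3 - <<'E'
from h import *
for n,z0 in (('s6',0),('t6',0)):
    p,d,c=load(n);X=cloud(d,c)
    m=(abs(X[...,2]-.238)<.005)&(X[...,0]>.5)&(X[...,0]<.75)&(X[...,1]<-.1)&(X[...,1]>-.4)
    q=(X[m][:,:2]*1000).astype(np.float32); 
    # trim outliers
    r=cv2.minAreaRect(q); print(n,r); 
    f=np.array([np.cos(np.radians(-2.8)),np.sin(np.radians(-2.8))]); a=q@f; b=q@np.array([-f[1],f[0]])
    print(np.percentile(a,[.5,99.5]),np.percentile(b,[.5,99.5]), 'bin origin a,b', np.array([592,-250.5])@f, np.array([592,-250.5])@np.array([-f[1],f[0]]))
    # jar
    m=(X[...,2]>.1)&(X[...,2]<.2)&(X[...,0]>.25)&(X[...,0]<.47)&(X[...,1]<-.3)&(X[...,1]>-.46); q=X[m]; print('brushes',q.min(0),q.max(0))
E
```

```text
t 8.73 pos [0.4812 0.2743 0.0904] q [ 0.254  0.112  0.96  -0.033] w 0.0235 F [-0.3 -0.6 -3.7] joints [-0.38  0.54 -0.51  2.16  1.35  0.72 -0.63]
shift [ -79.2   -0.4 -138.5] 160.0 turn [-0.27 -0.31  0.19] 0.5
t 8.73 pos [0.4812 0.2743 0.0904] tilt 29.7 jaw 76.6 F [-0.3 -0.6 -3.7] w 0.0235 j [-0.38  0.54 -0.51  2.16  1.35  0.72 -0.63]
lip now [71. 28.] y 518.0 theta 0.9
target [ 0.3225 -0.2366  0.3194] shift [ -80.4 -535.1 -214.2] 582.0 turn [-4.74  9.63 -9.46] 14.3
s6 ((633.5932006835938, -255.47718811035156), (214.6057891845703, 141.5620880126953), 86.59174346923828)
[580.4238463 714.4106662] [-328.34674992 -118.05963918] bin origin a,b 603.5301006399301 -221.2818736850262
brushes [ 0.32781884 -0.39374526  0.100081  ] [ 0.40455841 -0.31596798  0.19760303]
t6 ((632.586669921875, -253.13865661621094), (211.18263244628906, 139.9554901123047), 87.2250747680664)
[576.52949471 712.47687257] [-325.9565701  -117.33183625] bin origin a,b 603.5301006399301 -221.2818736850262
brushes [ 0.32689598 -0.39181383  0.10014906] [ 0.40213915 -0.31496426  0.19765592]
```

Emit:
step_arm(plan=[10,-4,0,-7,0,0,0,10,-11,0,-20,0,0,0,10,-20,0,-35,0,0,0,10,-29,0,-50,0,0,0,10,-38,0,-66,0,0,-1])

```text
t: 9.15
ee_pos: [0.4814, 0.2744, 0.167]
eef_rot: [0.253, 0.103, 0.961, -0.035]
contact_force: [0.3, 0.1, -3.6]
gripper_width: 0.0232
```

Emit:
step_arm(plan=[10,-9,0,-16,0,0,-1,10,-18,0,-32,0,0,-2,10,-27,0,-48,0,0,-3,10,-35,0,-61,0,0,-4,10,-39,0,-68,0,0,-4])

```text
t: 9.57
ee_pos: [0.4825, 0.2761, 0.247]
eef_rot: [0.254, 0.07, 0.964, -0.043]
contact_force: [-0.2, 0.5, -2.8]
gripper_width: 0.0236
```

```bash
python3 lip.py -75 225 0;python3 lip.py -75 225 10
```

```text
t 9.57 pos [0.4825 0.2761 0.247 ] tilt 29.8 jaw 81.0 F [-0.2  0.5 -2.8] w 0.0236 j [-0.22  0.27 -0.68  2.05  0.91  0.84 -0.05]
lip now [ 72.4 185.1] y 519.9 theta 0.8
target [ 0.3091 -0.236   0.2841] shift [  73.4 -534.1  -55.1] 542.0 turn [-5.47 -0.45 -4.03] 6.8
t 9.57 pos [0.4825 0.2761 0.247 ] tilt 29.8 jaw 81.0 F [-0.2  0.5 -2.8] w 0.0236 j [-0.22  0.27 -0.68  2.05  0.91  0.84 -0.05]
lip now [ 72.4 185.1] y 519.9 theta 0.8
target [ 0.3225 -0.2366  0.3194] shift [  44.3 -534.3  -79.2] 542.0 turn [-5.1   9.53 -4.5 ] 11.7
```

Emit:
step_arm(plan=[10,-1,-7,-1,0,0,0,10,-2,-21,-3,0,0,0,10,-4,-38,-6,0,1,-1,10,-6,-56,-9,0,1,-1,10,-7,-75,-12,0,2,-1])

```text
t: 9.98
ee_pos: [0.4695, 0.2009, 0.2615]
eef_rot: [0.234, 0.062, 0.969, -0.045]
contact_force: [0.1, -0.3, -3.7]
gripper_width: 0.0232
```

Emit:
step_arm(plan=[10,-1,-18,-3,0,0,0,10,-3,-37,-6,0,1,0,10,-5,-56,-9,0,1,-1,10,-7,-75,-12,0,1,-1,10,-9,-94,-15,0,2,-1])

```text
t: 10.4
ee_pos: [0.4567, 0.1083, 0.2842]
eef_rot: [0.217, 0.055, 0.974, -0.047]
contact_force: [0.6, -0.4, -4.3]
gripper_width: 0.0234
```

```bash
python3 lip.py -75 225 10
```

```text
t 10.4 pos [0.4567 0.1083 0.2842] tilt 25.6 jaw 82.7 F [ 0.6 -0.4 -4.3] w 0.0234 j [ 0.13 -0.02 -0.61  2.2   0.47  0.67  0.65]
lip now [ 49.6 207. ] y 351.1 theta 5.1
target [ 0.3225 -0.2366  0.3194] shift [  76.  -360.7  -48.2] 372.0 turn [-5.27  5.17 -2.68] 7.9
```

```bash
cat > fk.py <<'E'
import numpy as np
from scipy.spatial.transform import Rotation as R
from scipy.optimize import least_squares
D=[([1.20898,.46839,-.01159,1.6036,.00598,1.07139,-.05632],[.20351,-.61677,.24434],[-.001,.98733,.15868,0]),
([1.1,.29,-.16,1.66,.05,1.19,.17],[.3035,-.4998,.3319],[.002,.919,.395,0]),
([.9,.24,-.36,1.74,.09,1.18,.33],[.4323,-.3356,.3303],[0,.768,.64,0]),
([.18,.86,-.38,1.54,.39,.81,-.51],[.7079,.0106,.021],[.001,.765,.644,.001]),
([-.15,.84,-.37,1.57,.39,.81,-.92],[.657,.2374,.0259],[0,.787,.617,.001]),
([-.02,.47,-.65,1.71,.32,1.07,-.4],[.5376,.2612,.2426],[.002,.562,.827,.002]),
([-.41,.6,-.49,2.16,1.44,.71,-.72],[.4811,.2751,.0631],[.255,.112,.96,-.032]),
([-.22,.27,-.68,2.05,.91,.84,-.05],[.4825,.2761,.247],[.254,.07,.964,-.043]),
([.13,-.02,-.61,2.2,.47,.67,.65],[.4567,.1083,.2842],[.217,.055,.974,-.047])]
import itertools
def fk(q,s,p):
    d1,L1,L2,L3,a,o1,o7=p
    M=R.from_euler('z',s[0]*q[0]+o1); P=np.array([0,0,d1])
    M=M*R.from_euler('y',q[1]); M=M*R.from_euler('z',s[1]*q[2]); P=P+M.apply([0,0,L1])
    M=M*R.from_euler('y',q[3]); M=M*R.from_euler('z',s[2]*q[4]); P=P+M.apply([0,0,L2])
    M=M*R.from_euler('y',q[5]); P=P+M.apply([a,0,0]); M=M*R.from_euler('z',s[3]*q[6]+o7); P=P+M.apply([0,0,L3]); return P,M
def res(p,s):
    r=[]
    for q,x,o in D:
        P,M=fk(q,s,p); r+=list((P-x)*3); r+=list((M.inv()*R.from_quat([o[1],o[2],o[3],o[0]])).as_rotvec())
    return np.array(r)
if __name__=='__main__':
    best=None
    for s in itertools.product([1,-1],repeat=4):
      for o1 in (0,np.pi):
       for o7 in (0,np.pi/2,np.pi,-np.pi/2):
        f=least_squares(res,[.3,.4,.4,.2,0,o1,o7],args=(s,),max_nfev=60)
        if best is None or f.cost<best[0]: best=(f.cost,s,f.x)
    print(best, np.abs(res(best[2],best[1])).max()); np.savez('fk.npz',s=best[1],p=best[2])
E
python3 fk.py
```

```text
(np.float64(0.001869734263327324), (-1, -1, -1, -1), array([ 0.29335477,  0.52295486,  0.48068278,  0.28502132,  0.01425953,
       -0.05078166,  1.52381901])) 0.020940129792715326
```

```bash
cat > ik.py <<'E'
from fk import *
from lip import tcp
from go import Rt
z=np.load('fk.npz'); S,Pm=tuple(z['s']),z['p']
lo=np.array([-2.53,-.31,-1.57,.28,-1.29,.15,-2.92])+.03; hi=np.array([2.53,2.02,1.55,2.44,4.43,1.84,2.92])-.03
def ik(P,M,q0):
    Mi=R.from_matrix(M)
    def f(q):
        a,b=fk(q,S,Pm); return np.concatenate([(a-P)*10,(b.inv()*Mi).as_rotvec()*2,(q-q0)*.003])
    r=least_squares(f,np.clip(q0,lo+.01,hi-.01),bounds=(lo,hi),max_nfev=200); a,b=fk(r.x,S,Pm)
    return r.x,np.linalg.norm(a-P)*1000,np.degrees(np.linalg.norm((b.inv()*Mi).as_rotvec()))
if __name__=='__main__':
    q0=np.array([.13,-.02,-.61,2.2,.47,.67,.65])
    for g in (30,15,0):   # tool tilt at scoop level
      q=q0
      for l in [(-75,225,0),(-75,225,10),(-75,225,15),(-20,145,0),(-20,145,15),(-10,120,25),(0,100,45),(0,100,55),(-80,160,10)]:
        t=np.radians(l[2]); q,e,er=ik(tcp(*l),Rt(87.2,g-l[2]),q)
        print(g,l,tcp(*l).round(3),'err mm',e.round(1),'deg',er.round(1),q.round(2))
E
python3 ik.py
```

```text
30 (-75, 225, 0) [ 0.309 -0.236  0.284] err mm 0.0 deg 0.0 [ 0.01 -0.28  0.75  2.36 -0.29  0.62  2.51]
30 (-75, 225, 10) [ 0.322 -0.237  0.319] err mm 0.0 deg 0.0 [ 0.05 -0.22  0.6   2.22 -0.12  0.83  2.25]
30 (-75, 225, 15) [ 0.331 -0.237  0.336] err mm 0.0 deg 0.0 [ 0.04 -0.18  0.56  2.14 -0.07  0.94  2.17]
30 (-20, 145, 0) [ 0.364 -0.239  0.204] err mm 0.0 deg 0.0 [ 1.96  0.09 -1.22  2.39 -0.7   0.41  2.89]
30 (-20, 145, 15) [ 0.386 -0.24   0.256] err mm 0.0 deg 0.0 [ 1.69  0.07 -1.13  2.17 -0.11  0.73  2.17]
30 (-10, 120, 25) [ 0.418 -0.241  0.262] err mm 0.0 deg 0.0 [ 1.37  0.24 -1.    2.01  0.21  0.93  1.8 ]
30 (0, 100, 45) [ 0.487 -0.245  0.289] err mm 0.0 deg 0.0 [ 0.97  0.51 -0.84  1.65  0.41  1.43  1.55]
30 (0, 100, 55) [ 0.521 -0.246  0.305] err mm 0.0 deg 0.0 [ 0.82  0.64 -0.79  1.46  0.46  1.68  1.51]
30 (-80, 160, 10) [ 0.317 -0.236  0.254] err mm 0.0 deg 0.0 [ 1.04 -0.1  -0.25  2.31 -0.42  0.72  2.6 ]
15 (-75, 225, 0) [ 0.309 -0.236  0.284] err mm 0.0 deg 0.0 [ 0.45 -0.13  0.26  2.24 -0.18  0.83  2.35]
15 (-75, 225, 10) [ 0.322 -0.237  0.319] err mm 0.0 deg 0.0 [ 0.42 
[... 954 characters left out ...]
5, 15) [ 0.331 -0.237  0.336] err mm 0.0 deg 0.0 [ 0.57  0.1  -0.09  1.92  0.13  1.36  1.96]
0 (-20, 145, 0) [ 0.364 -0.239  0.204] err mm 0.0 deg 0.0 [ 0.62  0.17 -0.1   2.12  0.02  0.84  2.03]
0 (-20, 145, 15) [ 0.386 -0.24   0.256] err mm 0.0 deg 0.0 [ 0.52  0.27 -0.1   1.9   0.14  1.22  1.88]
0 (-10, 120, 25) [ 0.418 -0.241  0.262] err mm 0.0 deg 0.0 [ 0.45  0.4  -0.09  1.75  0.19  1.41  1.81]
0 (0, 100, 45) [ 0.487 -0.245  0.289] err mm 0.0 deg 0.0 [0.05 0.69 0.41 1.4  0.08 1.81 1.99]
0 (0, 100, 55) [ 0.521 -0.246  0.305] err mm 16.3 deg 10.5 [-0.17  0.81  0.75  1.35  0.    1.81  2.16]
0 (-80, 160, 10) [ 0.317 -0.236  0.254] err mm 0.0 deg 0.0 [-0.21  0.16  0.81  2.08 -0.02  1.1   2.14]
```

```bash
python3 lip.py -70 235 14
```

```text
t 10.4 pos [0.4567 0.1083 0.2842] tilt 25.6 jaw 82.7 F [ 0.6 -0.4 -4.3] w 0.0234 j [ 0.13 -0.02 -0.61  2.2   0.47  0.67  0.65]
lip now [ 49.6 207. ] y 351.1 theta 5.1
target [ 0.3345 -0.2372  0.3427] shift [  55.1 -361.3  -64.1] 371.0 turn [-5.18  9.17 -2.87] 10.9
```

Emit:
step_arm(plan=[10,3,-18,-3,-0.2,0.4,-0.1,10,5,-36,-6,-0.5,0.9,-0.3,10,8,-54,-10,-0.8,1.4,-0.4,10,11,-72,-13,-1,1.8,-0.6,10,14,-90,-16,-1.3,2.3,-0.7])

```text
t: 10.82
ee_pos: [0.4259, 0.0225, 0.2985]
eef_rot: [0.197, 0.048, 0.979, -0.035]
contact_force: [-0.2, -1.0, -3.4]
gripper_width: 0.0233
```

Emit:
step_arm(plan=[10,3,-18,-3,-0.2,0.4,-0.1,10,5,-36,-6,-0.5,0.9,-0.3,10,8,-54,-10,-0.8,1.4,-0.4,10,11,-72,-13,-1,1.8,-0.6,10,14,-90,-16,-1.3,2.3,-0.7])

```text
t: 11.23
ee_pos: [0.3971, -0.0638, 0.3119]
eef_rot: [0.177, 0.04, 0.983, -0.024]
contact_force: [0.0, 0.1, -2.9]
gripper_width: 0.0233
```

```bash
python3 lip.py -70 235 14
```

```text
t 11.23 pos [ 0.3971 -0.0638  0.3119] tilt 20.6 jaw 85.0 F [ 0.   0.1 -2.9] w 0.0233 j [ 0.23 -0.23 -0.16  2.28  0.    0.73  1.56]
lip now [ -8.2 219. ] y 176.3 theta 9.6
target [ 0.3345 -0.2372  0.3427] shift [  35.6 -179.1  -40. ] 187.0 turn [-2.46  4.49 -1.48] 5.3
```

Emit:
step_arm(plan=[10,6,-9,-8,0,0.5,0,10,14,-12,-17,0,1.5,0,10,22,-14,-27,0,2.5,-1,10,30,-15,-37,-1,3.5,-1,10,36,-15,-42,-1,4.5,-1])

```text
t: 11.65
ee_pos: [0.3518, -0.074, 0.3374]
eef_rot: [0.137, 0.031, 0.99, -0.015]
contact_force: [-0.0, -1.0, -3.6]
gripper_width: 0.0232
```

```bash
python3 lip.py -70 235 14
```

```text
t 11.65 pos [ 0.3518 -0.074   0.3374] tilt 15.8 jaw 86.3 F [-0.  -1.  -3.6] w 0.0232 j [ 0.41 -0.31 -0.23  2.26 -0.1   0.91  1.74]
lip now [-61.1 228.9] y 163.9 theta 14.2
target [ 0.3345 -0.2372  0.3427] shift [   5.8 -164.1   -3.7] 164.0 turn [-1.37 -0.22 -0.59] 1.5
```

Emit:
step_arm(plan=[10,-2,-14,0,0,0,0,10,-2,-32,0,0,0,0,10,-2,-50,0,-0.5,0,0,10,-1,-68,0,-0.7,0,0,10,0,-86,0,-1,0,-0.3])

```text
t: 12.07
ee_pos: [0.3466, -0.16, 0.3388]
eef_rot: [0.138, 0.027, 0.99, -0.006]
contact_force: [0.2, -0.0, -3.5]
gripper_width: 0.0232
```

```bash
python3 lip.py -70 235 14; python3 -c "
from h import *
print(robot.observe()['joints'])"
```

```text
t 12.07 pos [ 0.3466 -0.16    0.3388] tilt 15.8 jaw 86.9 F [ 0.2 -0.  -3.5] w 0.0232 j [ 0.45 -0.25 -0.03  2.22 -0.13  0.92  2.  ]
lip now [-62.  230.5] y 77.7 theta 14.2
target [ 0.3345 -0.2372  0.3427] shift [  6.6 -77.8  -5.6] 78.0 turn [-0.36 -0.17 -0.25] 0.5
[ 0.44835704 -0.25136121 -0.02522467  2.22123353 -0.126655    0.9152257
  2.00410922]
```

Emit:
step_arm(plan=[10,2,-18,-1,0,0,0,10,4,-36,-3,0,0,0,10,6,-54,-5,0,0,0,10,7,-70,-6,-0.3,0,-0.2,10,7,-78,-6,-0.3,0,-0.2])

```text
t: 12.48
ee_pos: [0.3341, -0.2383, 0.3434]
eef_rot: [0.138, 0.026, 0.99, -0.004]
contact_force: [0.5, 0.6, -3.1]
gripper_width: 0.0231
```

Emit:
step_arm(plan=[10,0,0,0,0,0,0])

```text
t: 12.57
ee_pos: [0.3348, -0.2378, 0.3436]
eef_rot: [0.139, 0.026, 0.99, -0.004]
contact_force: [0.4, 0.5, -2.3]
gripper_width: 0.0231
```

```bash
python3 lip.py -20 140 14; python3 -c "
from h import *
grab('scene','s7');grab('top','t7')
p=load('s7')[0]; cv2.imwrite('pics/s7c.png',cv2.resize(p[100:340,90:360],None,fx=2.6,fy=2.5))
p=load('t7')[0]; cv2.imwrite('pics/t7c.png',cv2.resize(p[120:380,340:560],None,fx=2.3,fy=2.3))"
```

```text
t 12.57 pos [ 0.3348 -0.2378  0.3436] tilt 15.9 jaw 87.0 F [ 0.4  0.5 -2.3] w 0.0231 j [ 0.49 -0.19  0.13  2.16 -0.15  0.94  2.22]
lip now [-69.8 235.6] y -0.6 theta 14.1
target [ 0.3845 -0.2396  0.2477] shift [-21.5   0.8 105.8] 108.0 turn [-0.09 -0.07 -0.2 ] 0.2
```

View pics/s7c.png

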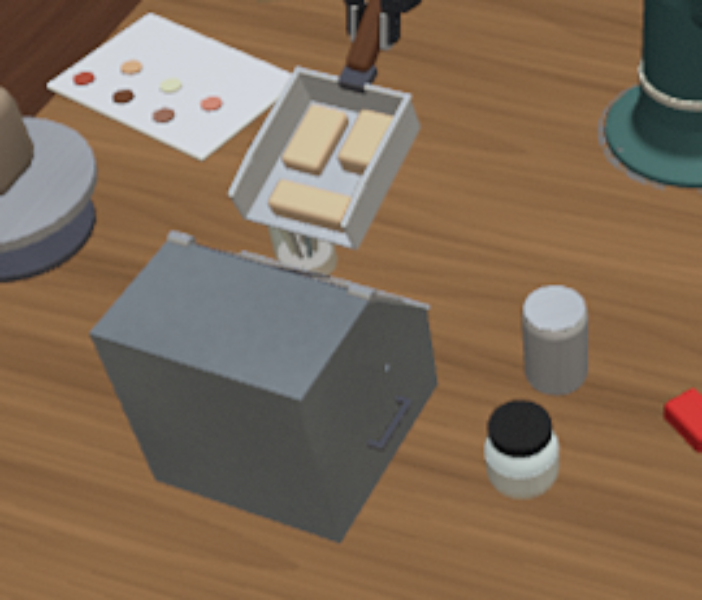

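View pics/t7c.png

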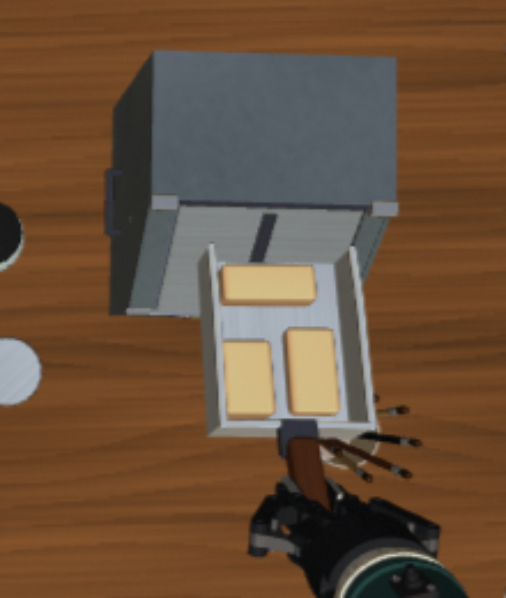

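Scene and top crops show the scoop in front of and above the mouth, with all three pieces in place (top crop: bar (268,285), block (247,378), slab (312,370)). Lateral check against the bin.

```bash
python3 - <<'E'
from h import *
f=np.array([np.cos(np.radians(-2.8)),np.sin(np.radians(-2.8))]); g=np.array([-f[1],f[0]]); BO=np.array([.592,-.2505])
for n in ('t7','s7'):
    p,d,c=load(n);X=cloud(d,c); x=(X[...,:2]-BO)@f;y=(X[...,:2]-BO)@g;z=X[...,2]
    for xc in (-190,-160,-130,-100,-85):
        zf=235+4+( -70-xc)*np.tan(np.radians(14))
        m=(abs(x*1000-xc)<6)&(abs(y)<.09)&(z*1000>zf+36)&(z*1000<zf+62); 
        if m.sum()>5:
            q=y[m]*1000; L=q[q>30];Rr=q[q<-30]; print(n,xc,'L',np.median(L).round(1) if len(L)else'','R',np.median(Rr).round(1) if len(Rr) else '', 'z',np.median(z[m]).round(3), 'exp rim',(zf+50)/1000)
    # mouth jambs: flap edges - right/left bin sides at z .15-.23
p,d,c=load('top0');X=cloud(d,c); x=(X[...,:2]-BO)@f*1000;y=(X[...,:2]-BO)@g*1000
m=(abs(x+65)<15)&(abs(X[...,2]-.181)<.03); print('mouth y extents',np.percentile(y[m],[1,99]))
E
```

```text
t7 -190 L 61.0 R -54.4 z 0.315 exp rim 0.3189193603411817
t7 -160 L 61.7 R -53.8 z 0.308 exp rim 0.3114395202558862
t7 -130 L 61.6 R -53.8 z 0.301 exp rim 0.30395968017059083
t7 -100 L 62.4 R -53.5 z 0.292 exp rim 0.29647984008529543
t7 -85 L 61.8 R -53.5 z 0.287 exp rim 0.29273992004264765
s7 -190 L 58.3 R -58.2 z 0.314 exp rim 0.3189193603411817
s7 -160 L 58.7 R -57.0 z 0.308 exp rim 0.3114395202558862
s7 -130 L 59.0 R -57.2 z 0.301 exp rim 0.30395968017059083
s7 -100 L 59.2 R -56.5 z 0.292 exp rim 0.29647984008529543
s7 -85 L 59.0 R -57.3 z 0.287 exp rim 0.29273992004264765
mouth y extents [-103.96099787  104.45085812]
```

Emit:
step_arm(plan=[10,-1,0,6,0,0,0,10,-3,0,18,0,0,0,10,-6,0,32,0,0,0,10,-9,0,45,0,0,0,10,-12,0,56,0,0,0])

```text
t: 13.08
ee_pos: [0.3636, -0.2369, 0.2935]
eef_rot: [0.14, 0.024, 0.99, -0.004]
contact_force: [-2.1, 0.3, -0.4]
gripper_width: 0.0235
```

Emit:
step_arm(plan=[10,-3,0,12,0,0,0,10,-5,0,25,0,0,0,10,-8,0,38,0,0,0,10,-10,0,48,0,0,0,10,-10,0,50,0,0,0])

```text
t: 13.5
ee_pos: [0.3859, -0.2376, 0.2468]
eef_rot: [0.138, 0.024, 0.99, -0.003]
contact_force: [-2.0, -0.1, -4.6]
gripper_width: 0.0233
```

Emit:
step_arm(plan=[10,0,0,0,0,0,0,10,0,0,0,0,0,0])

```text
t: 13.67
ee_pos: [0.3862, -0.2383, 0.2489]
eef_rot: [0.139, 0.024, 0.99, -0.003]
contact_force: [-2.7, 1.5, -4.0]
gripper_width: 0.0231
```

```bash
cat > snap.py <<'E'
from h import *
import sys
n=sys.argv[1]
grab('scene','s'+n);grab('top','t'+n)
p=load('s'+n)[0]; a=cv2.resize(p[100:340,90:330],(400,400)); p=load('t'+n)[0]; b=cv2.resize(p[120:380,340:560],(340,400)); cv2.imwrite('pics/c%s.png'%n,np.hstack([a,b]))
E
python3 lip.py -20 140 14; python3 snap.py 8
```

```text
t 13.67 pos [ 0.3862 -0.2383  0.2489] tilt 16.0 jaw 87.3 F [-2.7  1.5 -4. ] w 0.0231 j [ 0.46  0.01  0.11  2.22 -0.22  0.68  2.25]
lip now [-18.2 141.2] y 1.4 theta 14.0
target [ 0.3845 -0.2396  0.2477] shift [ 2.  -1.4  0.6] 2.0 turn [0.   0.03 0.05] 0.1
```

View pics/c8.png

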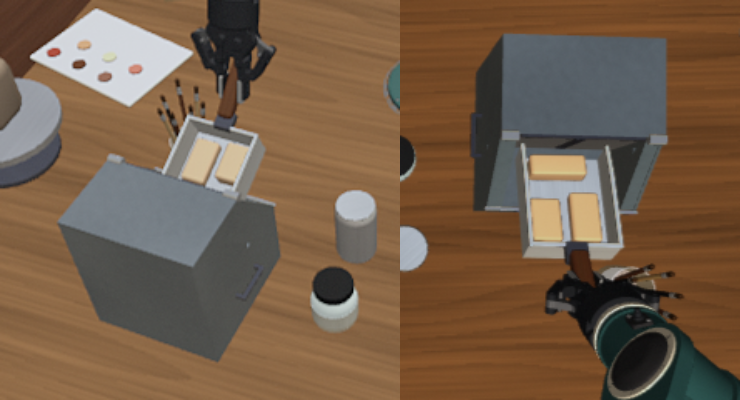

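The flap is held open (top view: dark opening ahead of the nose at (570,143)) with all the wax still in the scoop. Now tipping.

```bash
python3 lip.py -5 118 26;  python3 lip.py 0 100 45; python3 lip.py 0 95 55
```

```text
t 13.77 pos [ 0.3867 -0.2389  0.2496] tilt 16.1 jaw 87.2 F [-2.4  0.5 -4. ] w 0.023 j [ 0.46  0.01  0.11  2.22 -0.22  0.68  2.25]
lip now [-17.6 142.4] y 0.9 theta 13.9
target [ 0.4259 -0.2417  0.2624] shift [-41.3  -0.9  -1.3] 41.0 turn [-0.07 12.14  0.03] 12.1
t 13.77 pos [ 0.3867 -0.2389  0.2496] tilt 16.1 jaw 87.2 F [-2.4  0.5 -4. ] w 0.023 j [ 0.46  0.01  0.11  2.22 -0.22  0.68  2.25]
lip now [-17.6 142.4] y 0.9 theta 13.9
target [ 0.4867 -0.2446  0.2891] shift [-107.2   -0.9  -10. ] 108.0 turn [-8.000e-02  3.114e+01  2.000e-02] 31.1
t 13.77 pos [ 0.3867 -0.2389  0.2496] tilt 16.1 jaw 87.2 F [-2.4  0.5 -4. ] w 0.023 j [ 0.46  0.01  0.11  2.22 -0.22  0.68  2.25]
lip now [-17.6 142.4] y 0.9 theta 13.9
target [ 0.5211 -0.2463  0.2995] shift [-143.2   -1.   -10.5] 144.0 turn [-8.000e-02  4.114e+01  1.000e-02] 41.1
```

Emit:
step_arm(plan=[10,-8,0,0,0,2.4,0,10,-16,-1,0,0,4.8,0,10,-25,-1,-1,0,7.3,0,10,-34,-1,-1,0,9.8,0,10,-41,-1,-1,0,12.1,0])

```text
t: 14.18
ee_pos: [0.4274, -0.2429, 0.2634]
eef_rot: [0.036, 0.025, 0.999, -0.003]
contact_force: [-1.1, 0.2, -2.8]
gripper_width: 0.0234
```

```bash
python3 lip.py 0 100 45; python3 lip.py 0 96 50
```

```text
t 14.18 pos [ 0.4274 -0.2429  0.2634] tilt 4.2 jaw 87.1 F [-1.1  0.2 -2.8] w 0.0234 j [ 0.38  0.14  0.09  2.01 -0.05  0.92  2.02]
lip now [ -3.1 119.4] y -1.1 theta 25.8
target [ 0.4867 -0.2446  0.2891] shift [-61.    1.1 -21.3] 65.0 turn [-0.18 19.16 -0.08] 19.2
t 14.18 pos [ 0.4274 -0.2429  0.2634] tilt 4.2 jaw 87.1 F [-1.1  0.2 -2.8] w 0.0234 j [ 0.38  0.14  0.09  2.01 -0.05  0.92  2.02]
lip now [ -3.1 119.4] y -1.1 theta 25.8
target [ 0.5035 -0.2455  0.2936] shift [-78.1   1.1 -24.5] 82.0 turn [-0.18 24.16 -0.09] 24.2
```

Emit:
step_arm(plan=[10,-12,0,-5,0,4,0,10,-25,0,-9,0,8,0,10,-37,0,-13,0,12,0,10,-49,1,-17,0,16,0,10,-61,1,-21,0,19.2,0])

```text
t: 14.6
ee_pos: [0.4872, -0.2442, 0.2883]
eef_rot: [-0.131, 0.025, 0.991, 0.002]
contact_force: [-1.7, 0.3, -2.3]
gripper_width: 0.0229
```

```bash
python3 lip.py 0 96 52; python3 snap.py 9
```

```text
t 14.6 pos [ 0.4872 -0.2442  0.2883] tilt 15.1 jaw 87.2 F [-1.7  0.3 -2.3] w 0.0229 j [0.29 0.38 0.09 1.66 0.05 1.35 1.88]
lip now [ 0.2 99.1] y 0.5 theta 45.1
target [ 0.5105 -0.2458  0.2965] shift [-20.4  -0.5 -14. ] 25.0 turn [-0.13  6.91 -0.07] 6.9
```

View pics/c9.png

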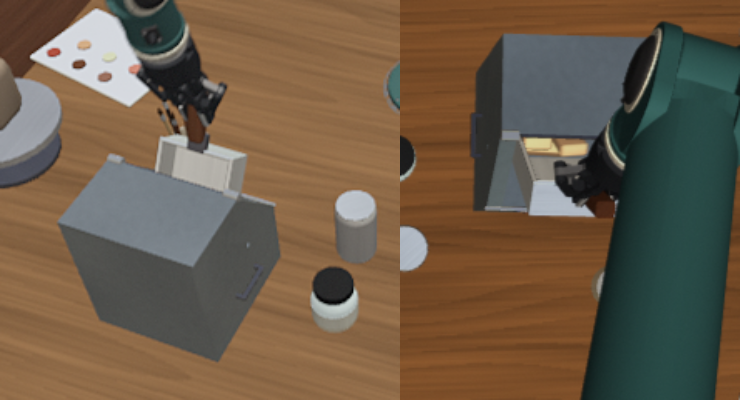

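Emit:
step_arm(plan=[10,-10,0,-7,0,3.5,0,10,-20,0,-14,0,6.9,0,10,-20,0,-14,0,6.9,0,10,-20,0,-14,0,6.9,0,10,-20,0,-14,0,6.9,0])

```text
t: 15.12
ee_pos: [0.507, -0.2451, 0.2952]
eef_rot: [-0.191, 0.025, 0.981, 0.004]
contact_force: [-0.5, -0.6, -2.0]
gripper_width: 0.023
```

```bash
python3 lip.py 0 96 52; python3 snap.py 10; python3 -c "
from h import *
grab('wrist','w10')"
```

```text
t 15.12 pos [ 0.507  -0.2451  0.2952] tilt 22.0 jaw 87.1 F [-0.5 -0.6 -2. ] w 0.023 j [0.26 0.47 0.1  1.53 0.07 1.51 1.86]
lip now [-3.3 94.7] y 0.5 theta 52.0
target [ 0.5105 -0.2458  0.2965] shift [-2.7 -0.5 -2.6] 4.0 turn [-0.02  0.03 -0.07] 0.1
```

View pics/c10.png

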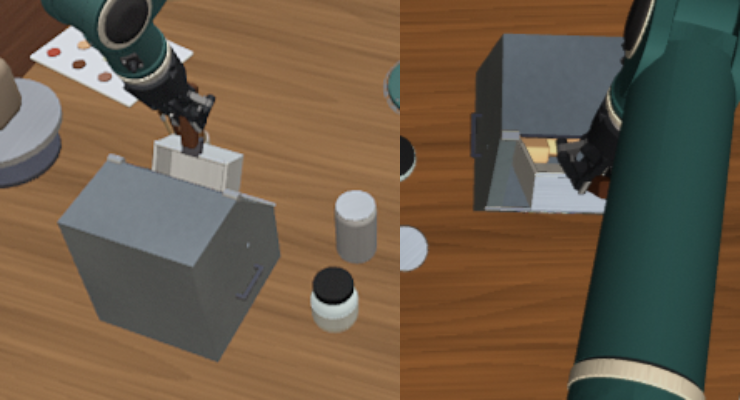

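View pics/w10.png

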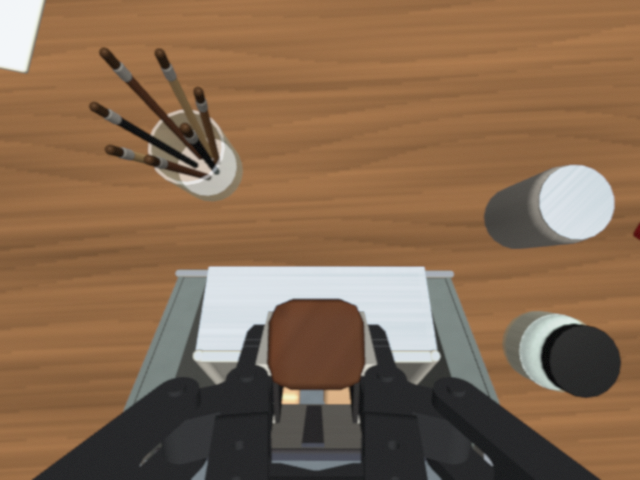

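```bash
cat > wax.py <<'E'
from h import *
import sys
f=np.array([np.cos(np.radians(-2.8)),np.sin(np.radians(-2.8))]); g=np.array([-f[1],f[0]]); BO=np.array([.592,-.2505])
for n in sys.argv[1:]:
    p,d,c=load(n);X=cloud(d,c); hsv=cv2.cvtColor(p,cv2.COLOR_BGR2HSV)
    x=(X[...,:2]-BO)@f*1000;y=(X[...,:2]-BO)@g*1000;z=X[...,2]*1000
    m=((hsv[...,0]>13)&(hsv[...,0]<36)&(hsv[...,2]>110)&(hsv[...,1]>45)&(hsv[...,1]<150)&(x>-230)&(x<110)&(abs(y)<105)&(z>5)&(d>0)).astype(np.uint8)
    k,l,st,ce=cv2.connectedComponentsWithStats(m)
    for i in range(1,k):
        if st[i,4]<12: continue
        s=l==i; print(n,'px',ce[i].round(),st[i,4],'binx',np.percentile(x[s],[3,50,97]).round(),'y',np.percentile(y[s],[3,50,97]).round(),'z',np.percentile(z[s],[3,50,97]).round())
E
python3 wax.py t9 t10 w10 s10
```

```text
t9 px [507. 147.] 28 binx [-7.  7. 18.] y [37. 41. 47.] z [596. 607. 612.]
t9 px [494. 182.] 30 binx [-46. -38. -26.] y [52. 54. 56.] z [581. 598. 607.]
t9 px [440. 215.] 439 binx [-28. -17.  -6.] y [-42.  -8.  44.] z [ 20.  98. 106.]
t9 px [478. 221.] 35 binx [-83. -74. -54.] y [26. 35. 40.] z [464. 467. 470.]
t10 px [505. 110.] 18 binx [47. 56. 68.] y [37. 41. 45.] z [592. 601. 606.]
t10 px [493. 146.] 28 binx [ 4. 11. 20.] y [51. 53. 54.] z [576. 590. 599.]
t10 px [478. 195.] 29 binx [-41. -34. -24.] y [29. 35. 39.] z [464. 469. 473.]
t10 px [431. 216.] 285 binx [-40. -19.  -1.] y [-14.  21.  44.] z [ 32.  91. 103.]
t10 px [451. 211.] 19 binx [-47.  -2.   0.] y [-45. -35.  51.] z [ 51.  54. 370.]
w10 px [231. 183.] 269 binx [-228. -204. -191.] y [-104.  -87.  -80.] z [ 6. 18. 29.]
w10 px [290. 396.] 293 binx [-87.   2.  10.] y [-31. -23.  -6.] z [ 48.  56. 347.]
w10 px [337. 396.] 421 binx [-87.  -2.   8.] y [ 8. 18. 30.] z [ 61.  72. 347.]
```

```bash
python3 -c "
from h import *
p,d,c=load('t10'); a=cv2.resize(p[180:270,380:480],(600,540),interpolation=2); cv2.imwrite('pics/z10.png',a)
p,d,c=load('w10'); a=cv2.resize(p[250:470,180:460],(760,597),interpolation=2); cv2.imwrite('pics/zw10.png',a)"
```

```text
(no output)
```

View pics/z10.png

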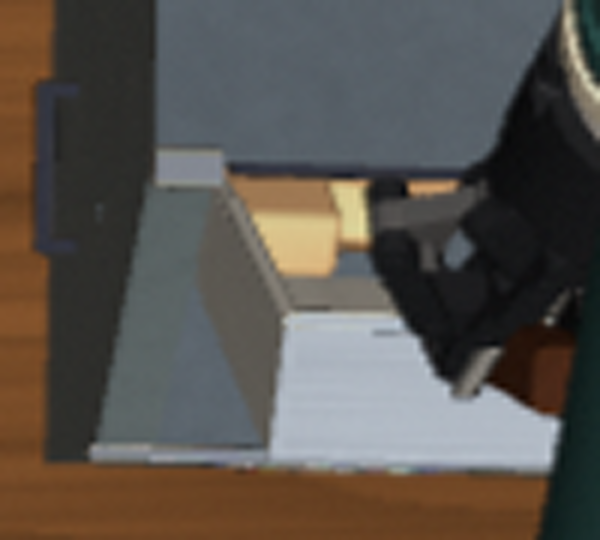

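View pics/zw10.png

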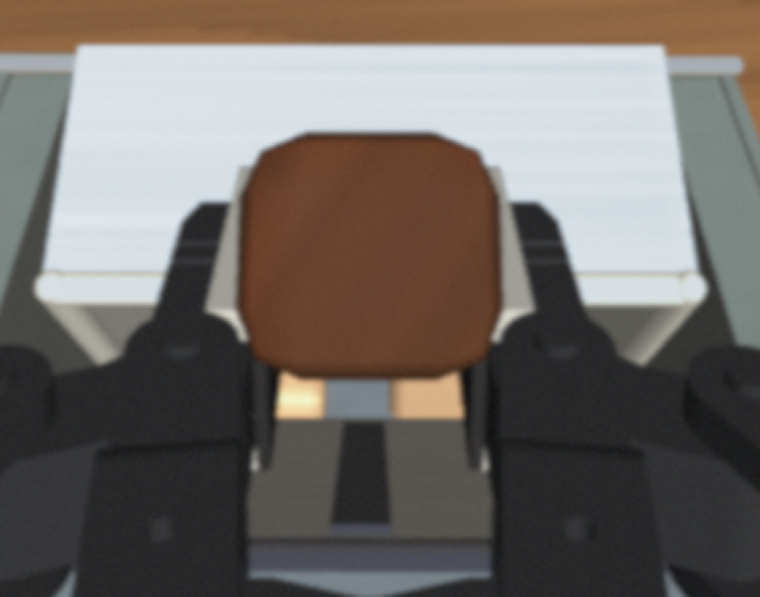

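The pieces have left the pan floor, but the block and slab seem to stand on end just at or under the lip (zoomed top view (290,225), (350,215)). I'll back the scoop up a little, steeper, to give them room.

```bash
python3 lip.py -20 116 55
```

```text
t 15.27 pos [ 0.5068 -0.2453  0.2957] tilt 22.0 jaw 87.1 F [-2.4  0.7 -1.9] w 0.0225 j [0.26 0.47 0.1  1.53 0.07 1.51 1.86]
lip now [-3.7 95.1] y 0.3 theta 52.0
target [ 0.5011 -0.2454  0.3205] shift [ 14.7  -0.4 -20.9] 26.0 turn [-0.04  2.99 -0.1 ] 3.0
```

Emit:
step_arm(plan=[10,4,0,-6,0,1,0,10,8,0,-12,0,2,0,10,12,0,-18,0,3,0,10,14,0,-21,0,3,0,10,14,0,-21,0,3,0])

```text
t: 15.68
ee_pos: [0.5027, -0.2452, 0.3209]
eef_rot: [-0.216, 0.025, 0.976, 0.004]
contact_force: [-1.6, -0.1, -0.4]
gripper_width: 0.0236
```

```bash
python3 lip.py -20 116 55; python3 snap.py 11; python3 -c "
from h import *
grab('wrist','w11')
p,d,c=load('t11'); a=cv2.resize(p[180:270,380:480],(400,360),interpolation=2)
p,d,c=load('w11'); b=cv2.resize(p[250:470,180:460],(400,360),interpolation=2); cv2.imwrite('pics/z11.png',np.hstack([a,b]))"; python3 wax.py t11 w11
```

```text
t 15.68 pos [ 0.5027 -0.2452  0.3209] tilt 24.9 jaw 87.1 F [-1.6 -0.1 -0.4] w 0.0236 j [0.26 0.47 0.11 1.49 0.08 1.6  1.87]
lip now [-18.1 116.5] y 0.3 theta 54.9
target [ 0.5011 -0.2454  0.3205] shift [ 1.3 -0.3  1.1] 2.0 turn [-0.08  0.07 -0.1 ] 0.1
t11 px [510.  97.] 18 binx [58. 66. 76.] y [38. 42. 45.] z [612. 620. 624.]
t11 px [498. 134.] 31 binx [14. 21. 31.] y [52. 53. 54.] z [596. 610. 619.]
t11 px [481. 186.] 44 binx [-35. -24.  -9.] y [31. 37. 39.] z [483. 490. 495.]
t11 px [415. 232.] 80 binx [-75. -61. -15.] y [38. 48. 61.] z [ 26.  41. 140.]
t11 px [432. 219.] 214 binx [-46. -20.  -9.] y [-24.  12.  47.] z [ 27.  40. 139.]
w11 px [237. 207.] 223 binx [-228. -204. -191.] y [-103.  -87.  -80.] z [ 6. 18. 29.]
w11 px [316. 393.] 702 binx [-89.  -8.  -3.] y [-32.   1.  32.] z [ 34.  37. 372.]
```

View pics/z11.png

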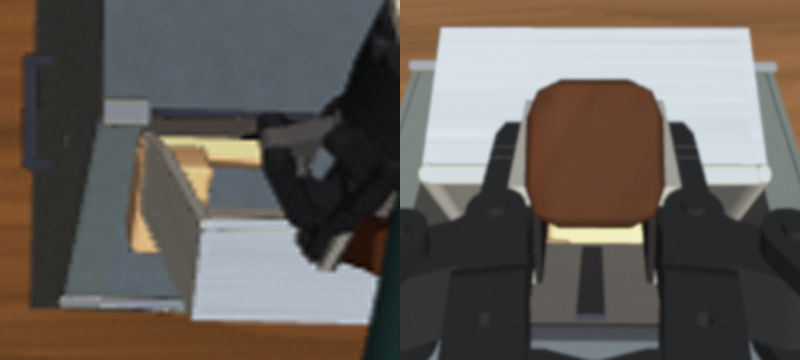

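```bash
python3 -c "
from h import *
p=load('s11')[0]; cv2.imwrite('pics/zs11.png',cv2.resize(p[150:240,160:260],(700,630),interpolation=2)[:600])"
```

```text
(no output)
```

View pics/zs11.png

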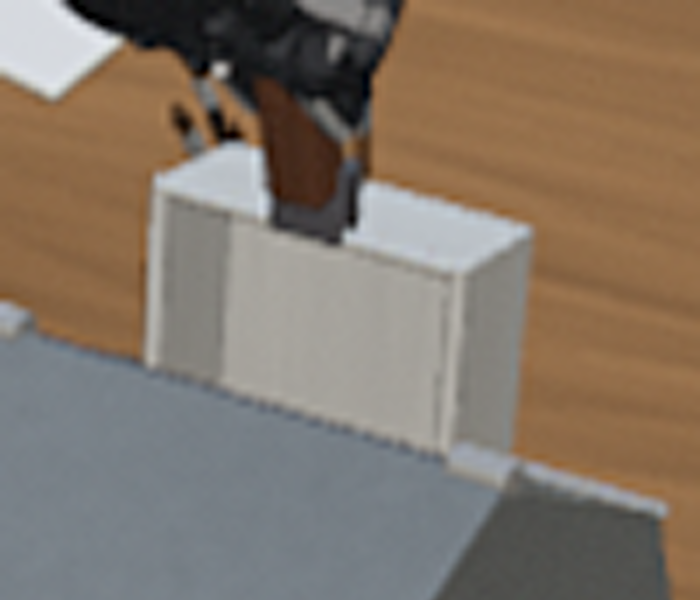

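Emit:
step_arm(plan=[10,0,0,6,0,0,0,10,0,0,-4,0,0,0,10,0,0,4,0,0,0,10,0,0,0,0,0,0,10,0,0,0,0,0,0])

```text
t: 16.25
ee_pos: [0.503, -0.2447, 0.3198]
eef_rot: [-0.217, 0.024, 0.976, 0.005]
contact_force: [-1.4, 0.7, -0.9]
gripper_width: 0.0231
```

```bash
python3 lip.py -75 198 55; python3 snap.py 12; python3 wax.py t12; python3 - <<'E'
import sys; sys.argv=['x']
from ik import *
q=np.array([.26,.47,.11,1.49,.08,1.6,1.87])
for l in [(-47,157,55),(-75,198,55),(-90,215,40),(-100,220,20),(-80,240,10)]:
    q,e,er=ik(tcp(*l),Rt(87.2,30-l[2]),q); print(l,tcp(*l).round(3),e.round(1),er.round(1),q.round(2))
E
```

```text
t 16.25 pos [ 0.503  -0.2447  0.3198] tilt 25.1 jaw 87.2 F [-1.4  0.7 -0.9] w 0.0231 j [0.25 0.48 0.11 1.49 0.08 1.6  1.87]
lip now [-18.5 115.2] y 0.7 theta 55.1
target [ 0.4461 -0.2427  0.4025] shift [ 86.6  -0.8 -50.8] 100.0 turn [-0.06 -0.1  -0.04] 0.1
t12 px [510.  96.] 21 binx [57. 68. 78.] y [38. 42. 46.] z [610. 619. 623.]
t12 px [498. 133.] 33 binx [15. 23. 33.] y [52. 53. 54.] z [593. 609. 619.]
t12 px [481. 186.] 47 binx [-34. -24.  -5.] y [32. 37. 40.] z [482. 489. 494.]
t12 px [432. 219.] 214 binx [-47. -20.  -9.] y [-23.  12.  48.] z [ 29.  40. 153.]
t12 px [415. 237.] 54 binx [-81. -68. -41.] y [38. 48. 62.] z [ 28.  38. 155.]
(-47, 157, 55) [ 0.474 -0.244  0.362] 0.0 0.0 [0.26 0.4  0.12 1.51 0.11 1.64 1.89]
(-75, 198, 55) [ 0.446 -0.243  0.403] 0.0 0.0 [0.27 0.33 0.12 1.52 0.12 1.7  1.91]
(-90, 215, 40) [ 0.381 -0.239  0.394] 0.0 0.0 [0.32 0.09 0.16 1.78 0.07 1.43 1.98]
(-100, 220, 20) [ 0.317 -0.236  0.347] 0.0 0.0 [ 0.36 -0.15  0.27  2.1  -0.07  1.05  2.19]
(-80, 240, 10) [ 0.317 -0.236  0.334] 0.0 0.0 [ 0.36 -0.21  0.35  2.2  -0.2   0.88  2.34]
```

Emit:
step_arm(plan=[10,9,0,-5,0,0,0,10,22,0,-13,0,0,0,10,36,0,-21,0,0,0,10,48,0,-28,0,0,0,10,54,0,-32,0,0,0])

```text
t: 16.77
ee_pos: [0.4667, -0.2435, 0.3749]
eef_rot: [-0.215, 0.025, 0.976, 0.004]
contact_force: [0.0, -0.1, -1.2]
gripper_width: 0.0234
```

```bash
python3 lip.py -75 198 55; python3 snap.py 13; python3 wax.py t13
```

```text
t 16.77 pos [ 0.4667 -0.2435  0.3749] tilt 24.9 jaw 87.1 F [ 0.  -0.1 -1.2] w 0.0234 j [0.26 0.37 0.11 1.51 0.1  1.67 1.89]
lip now [-54.  170.6] y 0.2 theta 54.9
target [ 0.4461 -0.2427  0.4025] shift [ 30.2  -0.3 -16.4] 34.0 turn [-0.11  0.13 -0.13] 0.2
t13 px [529. 113.] 27 binx [16. 29. 40.] y [38. 42. 47.] z [667. 677. 680.]
t13 px [516. 152.] 35 binx [-22. -15.  -4.] y [52. 53. 54.] z [649. 666. 673.]
t13 px [494. 205.] 51 binx [-72. -60. -45.] y [31. 37. 39.] z [539. 544. 550.]
```

View pics/c13.png

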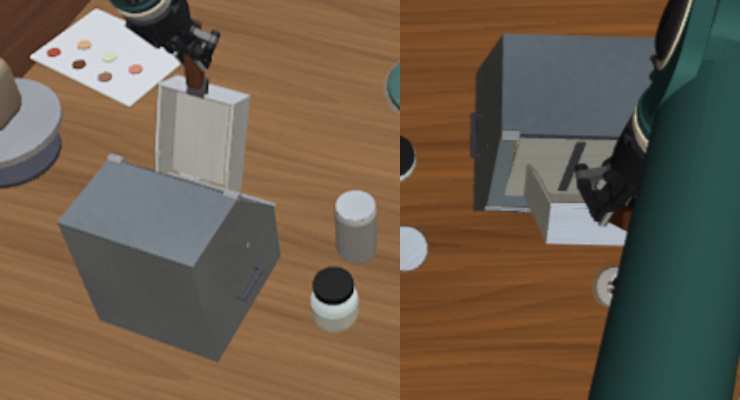

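Emit:
step_arm(plan=[10,15,0,-8,0,0,0,10,30,0,-17,0,0,0,10,42,0,-24,0,-3,0,10,52,0,-28,0,-8,0,10,62,5,-28,0,-13,0])

```text
t: 17.28
ee_pos: [0.4247, -0.2364, 0.4237]
eef_rot: [-0.102, 0.025, 0.994, 0.001]
contact_force: [-0.2, 0.3, -1.3]
gripper_width: 0.0231
```

```bash
python3 lip.py -90 240 20; python3 go.py .37 -.06 .36 85 12; python3 snap.py 14
```

```text
t 17.28 pos [ 0.4247 -0.2364  0.4237] tilt 11.7 jaw 87.2 F [-0.2  0.3 -1.3] w 0.0231 j [0.3  0.15 0.11 1.65 0.06 1.54 1.92]
lip now [-51.7 241. ] y 5.2 theta 41.7
target [ 0.3268 -0.2368  0.3668] shift [84.1 -5.1 75.7] 113.0 turn [-1.500e-01 -2.175e+01 -2.000e-02] 21.7
t 17.28 pos [ 0.4247 -0.2364  0.4237] q [-0.102  0.025  0.994  0.001] w 0.0231 F [-0.2  0.3 -1.3] joints [0.3  0.15 0.11 1.65 0.06 1.54 1.92]
shift [ 49.1 173.7  74.9] 195.0 turn [ -0.14 -23.74   2.2 ] 23.8
```

View pics/c14.png

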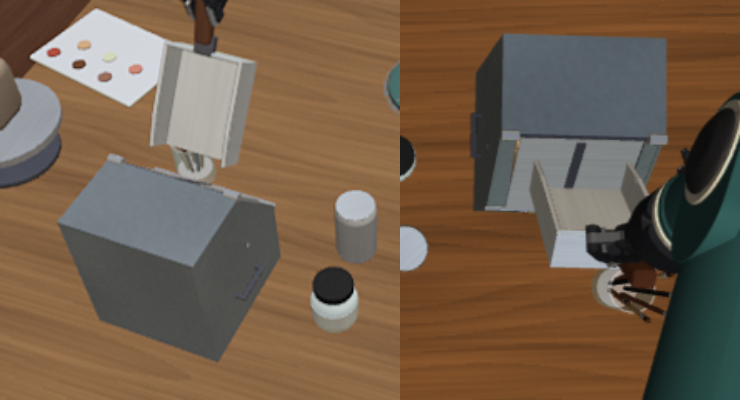

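The scoop is empty (scene crop (200,105)). There is an orange sliver at the flap's left edge (517,145); zooming.

```bash
python3 - <<'E'
from h import *
a=cv2.resize(load('t14')[0][190:270,390:470],(400,400),interpolation=2); b=cv2.resize(load('top0')[0][190:270,390:470],(400,400),interpolation=2)
cv2.imwrite('pics/z14.png',np.hstack([a,b]))
f=np.array([np.cos(np.radians(-2.8)),np.sin(np.radians(-2.8))]); g=np.array([-f[1],f[0]]); BO=np.array([.592,-.2505])
for n in ('top0','t14'):
    p,d,c=load(n);X=cloud(d,c); x=(X[...,:2]-BO)@f*1000;y=(X[...,:2]-BO)@g*1000;z=X[...,2]*1000
    # distance above slope plane through (-110,127),( -20,234), inside x -95..-30
    h=(-(x+110)*np.sin(np.radians(50))+(z-127)*np.cos(np.radians(50)))
    for lo,hi in ((-105,-85),(-85,-65),(-65,-45),(-45,-25)):
        m=(x>lo)&(x<hi)&(y>62)&(y<74)&(z>90)&(z<236); m2=(x>lo)&(x<hi)&(y>-20)&(y<60)&(z>90)&(z<236)&(h<12)
        print(n,lo,'h left',np.median(h[m]).round(1),m.sum(),'mid',np.median(h[m2]).round(1),m2.sum())
E
```

```text
top0 -105 h left 2.4 55 mid 2.9 381
top0 -85 h left 3.0 65 mid 3.0 395
top0 -65 h left 2.4 62 mid 2.9 430
top0 -45 h left 3.0 66 mid 2.8 452
t14 -105 h left 2.8 58 mid 2.6 63
t14 -85 h left 2.4 63 mid 3.1 288
t14 -65 h left 2.7 61 mid 3.0 385
t14 -45 h left 2.7 69 mid 2.8 454
```

View pics/z14.png

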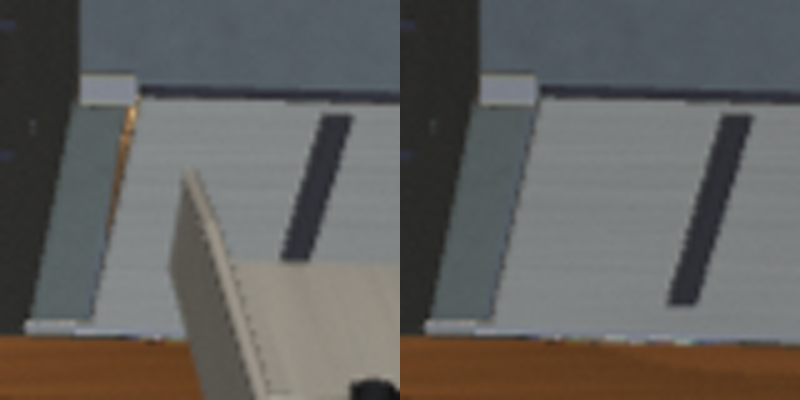

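Emit:
step_arm(plan=[10,14,20,8,0,-5,0,10,28,55,22,0,-10,0,10,38,92,40,0,-15,1,10,45,130,58,0,-20,2,10,49,165,72,0,-23.7,2.2])

```text
t: 17.8
ee_pos: [0.3674, -0.0662, 0.3617]
eef_rot: [0.102, 0.044, 0.994, -0.005]
contact_force: [1.5, 1.3, -1.5]
gripper_width: 0.0233
```

```bash
python3 go.py .42 .04 .30 82 24;python3 go.py .4811 .2751 .30 76.6 30
```

```text
t 17.8 pos [ 0.3674 -0.0662  0.3617] q [ 0.102  0.044  0.994 -0.005] w 0.0233 F [ 1.5  1.3 -1.5] joints [ 0.2  -0.26 -0.09  2.16 -0.03  1.03  1.61]
shift [-29.6 110.5  69.1] 134.0 turn [  0.85 -12.22   2.82] 12.6
t 17.8 pos [ 0.3674 -0.0662  0.3617] q [ 0.102  0.044  0.994 -0.005] w 0.0233 F [ 1.5  1.3 -1.5] joints [ 0.2  -0.26 -0.09  2.16 -0.03  1.03  1.61]
shift [-68.9 350.1  77. ] 365.0 turn [  2.94 -18.19   7.85] 20.0
```

Emit:
step_arm(plan=[10,-5,30,5,0,-2,1,10,-12,65,15,1,-5,2,10,-22,103,25,1,-8,3,10,-32,140,35,1,-10,4,10,-42,175,45,2,-12,5])

```text
t: 18.22
ee_pos: [0.4321, 0.0999, 0.3276]
eef_rot: [0.202, 0.086, 0.975, -0.021]
contact_force: [1.8, -0.8, -0.8]
gripper_width: 0.0236
```

```bash
python3 go.py .4811 .2751 .20 76.6 30
```

```text
t 18.22 pos [0.4321 0.0999 0.3276] q [ 0.202  0.086  0.975 -0.021] w 0.0236 F [ 1.8 -0.8 -0.8] joints [ 0.16 -0.15 -0.55  2.18  0.22  0.76  0.86]
shift [ 34.3 181.9 122.9] 222.0 turn [ 1.11 -6.55  3.09] 7.3
```

Emit:
step_arm(plan=[10,2,36,5,0,-1,0,10,6,74,20,0,-2,1,10,14,110,45,1,-4,2,10,22,145,75,1,-5.5,3,10,30,170,105,1,-6.5,3])

```text
t: 18.63
ee_pos: [0.4646, 0.2221, 0.2573]
eef_rot: [0.252, 0.112, 0.961, -0.031]
contact_force: [0.6, -1.2, -1.4]
gripper_width: 0.0231
```

Emit:
step_arm(plan=[10,4,12,18,0,0,0,10,4,12,18,0,0,0])

```text
t: 18.8
ee_pos: [0.4706, 0.2327, 0.2351]
eef_rot: [0.247, 0.11, 0.962, -0.032]
contact_force: [0.8, 0.8, -2.4]
gripper_width: 0.023
```

```bash
python3 go.py .4811 .2751 .12 76.6 30
```

```text
t 18.8 pos [0.4706 0.2327 0.2351] q [ 0.247  0.11   0.962 -0.032] w 0.023 F [ 0.8  0.8 -2.4] joints [-0.07  0.24 -0.76  2.13  0.92  0.78 -0.11]
shift [ 54.9  44.4 100.8] 123.0 turn [-0.19 -1.16  0.43] 1.3
```

Emit:
step_arm(plan=[10,14,12,25,0,0,0,10,28,24,50,0,-1,0,10,42,36,76,0,-1,0,10,55,44,101,0,-1.2,0.4,10,55,44,101,0,-1.2,0.4])

```text
t: 19.22
ee_pos: [0.4812, 0.2719, 0.1192]
eef_rot: [0.257, 0.114, 0.959, -0.034]
contact_force: [-0.9, -1.1, -1.9]
gripper_width: 0.0232
```

Emit:
step_arm(plan=[10,0,0,0,0,0,0,10,0,0,0,0,0,0])

```text
t: 19.38
ee_pos: [0.4839, 0.2722, 0.126]
eef_rot: [0.262, 0.115, 0.958, -0.032]
contact_force: [0.5, 0.8, -0.9]
gripper_width: 0.0234
```

```bash
python3 go.py .4811 .2751 .0635 76.6 30; python3 -c "
from h import *
grab('scene','s15');grab('top','t15')"; python3 - <<'E'
from pan import *
for f in('t15','s15'): rimfit(f,np.array([.6106,.2435]),-13.4,.05)
E
```

```text
t 19.38 pos [0.4839 0.2722 0.126 ] q [ 0.262  0.115  0.958 -0.032] w 0.0234 F [ 0.5  0.8 -0.9] joints [-0.28  0.5  -0.63  2.15  1.3   0.78 -0.56]
shift [34.7  2.2 52.1] 63.0 turn [-0.21  0.58 -0.23] 0.7
t15 L pitch deg (nose up +) -9.0 rim z at x=0 0.0967 10
t15 R pitch deg (nose up +) -8.7 rim z at x=0 0.0968 10
s15 L pitch deg (nose up +) -8.6 rim z at x=0 0.0969 10
s15 R pitch deg (nose up +) -8.7 rim z at x=0 0.0966 10
```

View pics/s15.png

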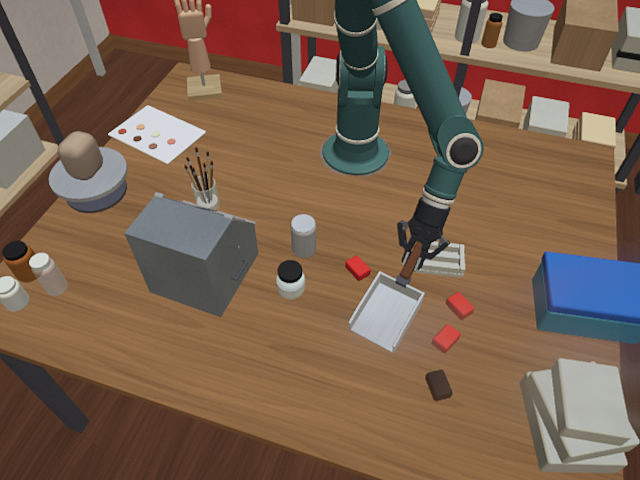

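The scoop is empty, but it slipped in the grip: it hangs 8.8 deg nose-down (both views agree). I'll tilt the tool by that much before setting down.

```bash
python3 go.py .4811 .2751 .10 76.6 39.4;  python3 - <<'E'
import sys; sys.argv=['x']
from ik import *
q=np.array([-.28,.5,-.63,2.15,1.3,.78,-.56])
for z in (.1,.062):
    q,e,er=ik(np.array([.4811,.2751,z]),Rt(76.6,39.4),q); print(e,er,q.round(2))
E
```

```text
t 19.48 pos [0.4844 0.2722 0.1269] q [ 0.263  0.115  0.957 -0.031] w 0.0233 F [ 0.1  0.4 -1.3] joints [-0.28  0.5  -0.63  2.15  1.3   0.78 -0.56]
shift [17.   2.1 21.2] 27.0 turn [-0.18 -8.72 -0.29] 8.7
0.00022854212894082122 0.00017954615515363684 [-0.39  0.58 -0.59  2.23  1.63  0.88 -0.93]
7.562871898600601e-05 5.255846663804451e-05 [-0.41  0.66 -0.56  2.23  1.73  0.9  -1.04]
```

Emit:
step_arm(plan=[10,4,1,5,0,-3,0,10,8,1,10,0,-6,0,10,13,2,16,0,-8.7,0,10,17,2,21,0,-8.7,-0.3,10,17,2,21,0,-8.7,-0.3])

```text
t: 19.9
ee_pos: [0.4794, 0.275, 0.0978]
eef_rot: [0.332, 0.109, 0.936, -0.042]
contact_force: [-0.6, 0.6, -2.0]
gripper_width: 0.0231
```

Emit:
step_arm(plan=[10,0,0,0,0,0,0,10,0,0,0,0,0,0])

```text
t: 20.07
ee_pos: [0.481, 0.2749, 0.099]
eef_rot: [0.334, 0.11, 0.935, -0.041]
contact_force: [0.3, -0.3, -2.7]
gripper_width: 0.0232
```

```bash
python3 go.py .4811 .2751 .0635 76.6 39.4; python3 -c "
from h import *
grab('scene','s16');grab('top','t16')"; python3 - <<'E'
from pan import *
for f in('t16','s16'): rimfit(f,np.array([.6106,.2435]),-13.4,.03)
E
```

```text
t 20.07 pos [0.481  0.2749 0.099 ] q [ 0.334  0.11   0.935 -0.041] w 0.0232 F [ 0.3 -0.3 -2.7] joints [-0.42  0.58 -0.56  2.21  1.57  0.89 -0.89]
shift [22.4  0.3 27.6] 36.0 turn [-0.22 -0.12  0.02] 0.3
t16 L pitch deg (nose up +) -0.4 rim z at x=0 0.0888 10
t16 R pitch deg (nose up +) 0.1 rim z at x=0 0.0889 10
s16 L pitch deg (nose up +) 0.0 rim z at x=0 0.0895 10
s16 R pitch deg (nose up +) -0.2 rim z at x=0 0.0893 10
```

Emit:
step_arm(plan=[10,6,0,8,0,0,0,10,12,0,15,0,0,0,10,17,0,21,0,0,0,10,20,0,24.5,0,0,0,10,20.5,0,25.5,0,0,0])

```text
t: 20.58
ee_pos: [0.4801, 0.2746, 0.0647]
eef_rot: [0.333, 0.109, 0.936, -0.042]
contact_force: [-3.1, -1.3, 2.8]
gripper_width: 0.0233
```

Emit:
step_arm(plan=[10,0.5,0,0.5,0,0,0,10,0.5,0,0.5,0,0,0])

```text
t: 20.75
ee_pos: [0.4803, 0.2748, 0.0648]
eef_rot: [0.334, 0.11, 0.935, -0.042]
contact_force: [-1.0, -0.7, -0.4]
gripper_width: 0.023
```

```bash
python3 go.py .4811 .2751 .0635 76.6 39.4; python3 -c "
from h import *
grab('scene','s17');grab('top','t17')"; python3 - <<'E'
from pan import *
for f in('t17','s17'): rimfit(f,np.array([.6106,.2435]),-13.4,.0)
E
```

```text
t 20.75 pos [0.4803 0.2748 0.0648] q [ 0.334  0.11   0.935 -0.042] w 0.023 F [-1.  -0.7 -0.4] joints [-0.45  0.65 -0.54  2.21  1.65  0.9  -0.98]
shift [0.3 0.5 1.5] 2.0 turn [-0.24 -0.12  0.12] 0.3
t17 L pitch deg (nose up +) 0.0 rim z at x=0 0.0546 10
t17 R pitch deg (nose up +) 0.0 rim z at x=0 0.0551 10
s17 L pitch deg (nose up +) 1.0 rim z at x=0 0.0556 10
s17 R pitch deg (nose up +) 0.2 rim z at x=0 0.0557 10
```

On the bench and level (rim heights match the start). Release and back off along the tool axis.

Emit:
step_arm(plan=[60,0,0,0,0,0,0,60,0,0,0,0,0,0,60,0,0,0,0,0,0,60,0,0,-15,0,0,0,60,0,0,-40,0,0,0])

```text
t: 21.27
ee_pos: [0.4557, 0.2794, 0.0943]
eef_rot: [0.332, 0.11, 0.936, -0.043]
contact_force: [0.0, 0.1, 0.9]
gripper_width: 0.0601
```

Emit:
step_arm(plan=[60,0,0,-30,0,0,0,60,0,0,-65,0,0,0,60,0,0,-100,0,0,0,60,0,0,-115,0,0,0,60,0,0,-115,0,0,0])

```text
t: 21.68
ee_pos: [0.3838, 0.3008, 0.1876]
eef_rot: [0.335, 0.108, 0.935, -0.038]
contact_force: [0.2, 1.0, -1.0]
gripper_width: 0.0597
```

```bash
python3 go.py .4 .27 .2 76.6 39; python3 -c "
from h import *
grab('scene','s18');grab('top','t18')"; python3 - <<'E'
from pan import *
for f in('t18','s18'): rimfit(f,np.array([.6106,.2435]),-13.4,.0)
f=np.array([np.cos(np.radians(-2.8)),np.sin(np.radians(-2.8))]); g=np.array([-f[1],f[0]]); BO=np.array([.592,-.2505])
for n in ('top0','t18'):
    p,d,c=load(n);X=cloud(d,c); x=(X[...,:2]-BO)@f*1000;y=(X[...,:2]-BO)@g*1000;z=X[...,2]*1000
    h=(-(x+110)*np.sin(np.radians(50))+(z-127)*np.cos(np.radians(50)))
    print(n,[np.median(h[(x>lo)&(x<lo+15)&(abs(y)<60)&(z>90)&(z<236)]).round(1) for lo in (-105,-90,-75,-60,-45)])
    for nm,(b0,b1,b2,b3,zz) in dict(jar=(.25,.47,-.46,-.3,.1),pot=(.5,.62,-.07,.04,.05),tin=(.38,.48,-.08,.02,.08),mould=(.28,.44,.25,.42,.03)).items():
        m=(X[...,0]>b0)&(X[...,0]<b1)&(X[...,1]>b2)&(X[...,1]<b3)&(X[...,2]>zz)&(X[...,2]<.21); print('  ',nm,m.sum(),np.median(X[m],0).round(4))
E
```

```text
t 21.68 pos [0.3838 0.3008 0.1876] q [ 0.335  0.108  0.935 -0.038] w 0.0597 F [ 0.2  1.  -1. ] joints [-0.49  0.35 -0.72  2.26  1.24  0.98 -0.76]
shift [-25.5 -26.3   4.9] 37.0 turn [0.16 0.4  0.16] 0.5
t18 L pitch deg (nose up +) -0.5 rim z at x=0 0.0547 10
t18 R pitch deg (nose up +) 0.3 rim z at x=0 0.0554 10
s18 L pitch deg (nose up +) -0.1 rim z at x=0 0.0554 10
s18 R pitch deg (nose up +) 0.7 rim z at x=0 0.0556 10
top0 [np.float64(2.8), np.float64(2.9), np.float64(3.0), np.float64(2.9), np.float64(2.9)]
   jar 408 [ 0.3597 -0.3636  0.1517]
   pot 736 [ 0.5656 -0.0121  0.0851]
   tin 721 [ 0.4326 -0.0248  0.1103]
   mould 1212 [0.3623 0.3337 0.038 ]
t18 [np.float64(2.8), np.float64(3.0), np.float64(3.0), np.float64(3.0), np.float64(2.9)]
   jar 409 [ 0.3598 -0.3634  0.1519]
   pot 737 [ 0.5656 -0.0124  0.085 ]
   tin 724 [ 0.4326 -0.0249  0.1103]
   mould 887 [0.3841 0.3181 0.0388]
```

View pics/t18.png

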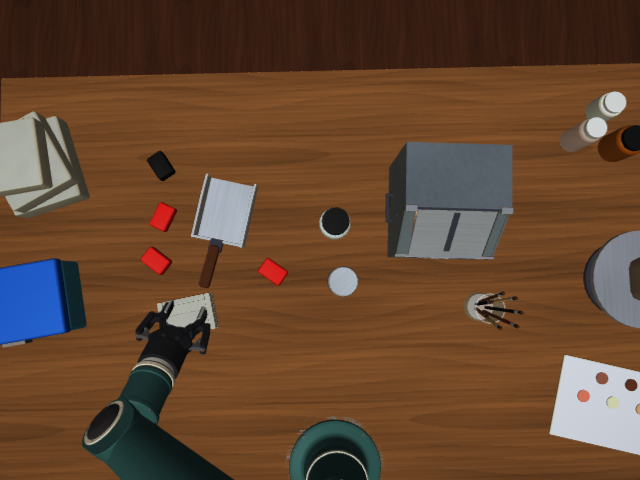

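View pics/s18.png

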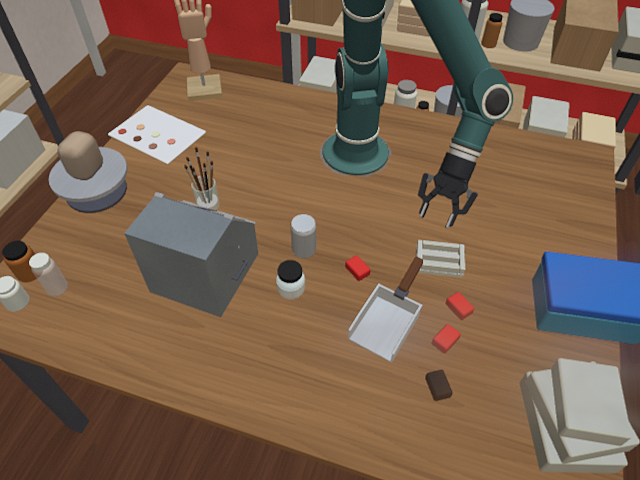

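The top and scene views show the scoop standing empty at (224,210), the arm clear of everything, the flap shut and the bystanders in place. Handing in.

Emit:
step_arm(plan=[60,0,0,0,0,0,0,60,0,0,0,0,0,0])

```text
t: 21.95
ee_pos: [0.3853, 0.2972, 0.1833]
eef_rot: [0.333, 0.11, 0.936, -0.043]
contact_force: [0.4, 0.5, -0.5]
gripper_width: 0.06
```

```bash
python3 -c "
from h import *
print(robot.observe()['qd'].round(3)); print(robot.sign_off())"
```

```text
[-0.001  0.003 -0.005  0.    -0.002 -0.001  0.001]
the job is handed in; nothing more can be done
None
```

I put the loose bar across the front of the scoop, tipped all three pieces into the bin with the rim holding the flap open, and set the scoop back upright where it started. The job was handed in at about 22 s; it reported no verdict.

**Last checks**
- **Scoop:** empty, level within 1 degree, with its rim at the starting height.
- **Flap:** back in its starting plane, so shut.
- **Bystanders:** the jar, pot and tin are within 0.5 mm of their starting positions. The gripper partly hid the mould in the last top view, so its measured position there differs; it looks unmoved in the scene view.

**What did not go smoothly**
- **Pieces caught at the lip:** the block and slab stood on end under the lip at first. I backed the scoop up about 20 mm, still holding the flap open, and they fell clear.
- **Slip in the grip:** the scoop turned about 9 degrees in the gripper by the time it came back over its place. I corrected that before setting it down.
- **Wax only partly confirmed:** I could see wax low in the bin (tops at 27–41 mm) but could not pick out the third piece separately. That all three are in rests on the scoop being empty and no wax on the bench.

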